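# Find the rattling drill-bit case and hold it out

## Task

In one of the three closed drill-bit cases on the bench the bits have come out of their clips: shake the cases firmly back and forth lengthwise a few times, in the air, to find the one that rattles. Put the two sound cases away, lid up and lying flat in recesses of the wooden holder, and hold the one you have shaken and felt rattle out to me, level and still, about 20 cm above the middle of the rubber mat. Finish while still holding it there, and leave the other things on the bench where they are.

Things in the scene. Friction and masses are not known exactly. Their poses are not given: they have to be found in the camera images.
- case_a: one of three identical closed steel drill-bit cases, 116 long x 52 wide x 34 mm high, plain flat long sides, lid up; about 0.35 kg with its bits (0.3 to 0.42). Origin: centre of the underside; x along its length, y across its width, z up out of the lid. It can be picked up across its width. A case lies at any of three places on the bench.
- bits_a (a joint): where the bits in case_a lie along its x, as an angle on the crowned floor inside (200 mm radius: 0.05 is 10 mm); 0, the middle, at first. In their clips they stay there; come loose (180 g, one case only) they slide to 0.115 either way when shaken lengthwise (over 1.5 m/s2, a few strokes; not across) and rest at one end, felt at the wrist as a moment of about 0.04 N m.
- case_b: one of three identical closed steel drill-bit cases, 116 long x 52 wide x 34 mm high, plain flat long sides, lid up; about 0.35 kg with its bits (0.3 to 0.42). Origin: centre of the underside; x along its length, y across its width, z up out of the lid. It can be picked up across its width. A case lies at any of three places on the bench.
- bits_b (a joint): where the bits in case_b lie along its x, as an angle on the crowned floor inside (200 mm radius: 0.05 is 10 mm); 0, the middle, at first. In their clips they stay there; come loose (180 g, one case only) they slide to 0.115 either way when shaken lengthwise (over 1.5 m/s2, a few strokes; not across) and rest at one end, felt at the wrist as a moment of about 0.04 N m.
- case_c: one of three identical closed steel drill-bit cases, 116 long x 52 wide x 34 mm high, plain flat long sides, lid up; about 0.35 kg with its bits (0.3 to 0.42). Origin: centre of the underside; x along its length, y across its width, z up out of the lid. It can be picked up across its width. A case lies at any of three places on the bench.
- bits_c (a joint): where the bits in case_c lie along its x, as an angle on the crowned floor inside (200 mm radius: 0.05 is 10 mm); 0, the middle, at first. In their clips they stay there; come loose (180 g, one case only) they slide to 0.115 either way when shaken lengthwise (over 1.5 m/s2, a few strokes; not across) and rest at one end, felt at the wrist as a moment of about 0.04 N m.
- holder: pale wooden holder fixed to the bench, 160 (x) x 296 (y) x 18 mm high, with three rectangular recesses side by side, 100 mm apart along its y. Origin: centre of its underside.
- recess_0 (a point): centre of the floor of the recess at the -y end of the holder, 11 mm above the bench. The recess is 132 mm long (holder x) x 68 mm wide (holder y) and 7 mm deep: a case goes in flat, either way round, with 8 mm to spare on every side, and stands 27 mm out of it, so keep the fingertips more than 7 mm above the case's underside. Axes as the holder's.
- recess_1 (a point): centre of the floor of the recess at the middle of the holder, 11 mm above the bench. The recess is 132 mm long (holder x) x 68 mm wide (holder y) and 7 mm deep: a case goes in flat, either way round, with 8 mm to spare on every side, and stands 27 mm out of it, so keep the fingertips more than 7 mm above the case's underside. Axes as the holder's.
- recess_2 (a point): centre of the floor of the recess at the +y end of the holder, 11 mm above the bench. The recess is 132 mm long (holder x) x 68 mm wide (holder y) and 7 mm deep: a case goes in flat, either way round, with 8 mm to spare on every side, and stands 27 mm out of it, so keep the fingertips more than 7 mm above the case's underside. Axes as the holder's.
- mat_mid (a point): centre of the top of the black rubber mat fixed on the far part of the bench, 130 (x) x 190 (y) mm, top 3 mm above the bench
- pencil: bystander, to be left alone: flat carpenter's pencil, 150 x 11 x 7 mm, lying; origin at its underside
- square: bystander, to be left alone: try square lying flat: wooden stock 16 x 100 x 16 mm, steel blade 150 mm long; origin at its underside, on the stock
- tape: bystander, to be left alone: tape measure standing on its edge, 66 x 36 x 60 mm high; origin at its underside
- bench_dog: bystander, to be left alone: aluminium bench dog, an upright stud 26 mm across its head, 42 mm high; origin at its underside
- glue: bystander, to be left alone: white glue bottle, 62 mm across, 190 mm high; origin at its underside
- offcut: bystander, to be left alone: pine offcut 60 x 240 x 18 mm lying flat; origin at its underside
Things that resemble listed ones, but are neither listed nor needed, are in the scene too. What is shaped like the case_b but purple or red is not meant.

How it is judged:
On the way, in this order (a step that is already met when the one before it is completed fails the run):
1. the rattling case is held in the air and shaken: its loose bits slide to one end (((height (world z) of case_a above 0.03 m and contact force between case_a and the fingers above 2 N and value of joint bits_a above 0.05 rad) or (height (world z) of case_b above 0.03 m and contact force between case_b and the fingers above 2 N and value of joint bits_b above 0.05 rad) or (height (world z) of case_c above 0.03 m and contact force between case_c and the fingers above 2 N and value of joint bits_c above 0.05 rad))).
2. and, still in the air, to the other end (((height (world z) of case_a above 0.03 m and contact force between case_a and the fingers above 2 N and value of joint bits_a below -0.05 rad) or (height (world z) of case_b above 0.03 m and contact force between case_b and the fingers above 2 N and value of joint bits_b below -0.05 rad) or (height (world z) of case_c above 0.03 m and contact force between case_c and the fingers above 2 N and value of joint bits_c below -0.05 rad))).
At the end, for the whole second after the job is handed in: The rattling case is gripped 12 to 32 cm above the bench, centre within 6 cm of above the mat's middle, lid up within 0.2 rad, still; the other two lie lid up on the floors (within 4 mm) of two recesses of the holder, let go and at rest ((((height (world z) of case_a between 0.12 and 0.32 m and horizontal distance between case_a and mat_mid below 0.06 m and angle between case_a's own z axis and vertical below 0.2 rad and contact force between case_a and the fingers above 3 N and linear speed of case_a below 0.03 m/s and angular speed of case_a below 0.2 rad/s and (value of joint bits_a above 0.05 rad or value of joint bits_a below -0.05 rad)) and (((distance between case_b and recess_0 below 0.014 m and z of case_b in the frame of recess_0 below 0.004 m) or (distance between case_b and recess_1 below 0.014 m and z of case_b in the frame of recess_1 below 0.004 m) or (distance between case_b and recess_2 below 0.014 m and z of case_b in the frame of recess_2 below 0.004 m)) and angle between case_b's own z axis and vertical below 0.06 rad and contact force between case_b and the fingers below 0.2 N and linear speed of case_b below 0.02 m/s) and (((distance between case_c and recess_0 below 0.014 m and z of case_c in the frame of recess_0 below 0.004 m) or (distance between case_c and recess_1 below 0.014 m and z of case_c in the frame of recess_1 below 0.004 m) or (distance between case_c and recess_2 below 0.014 m and z of case_c in the frame of recess_2 below 0.004 m)) and angle between case_c's own z axis and vertical below 0.06 rad and contact force between case_c and the fingers below 0.2 N and linear speed of case_c below 0.02 m/s)) or ((height (world z) of case_b between 0.12 and 0.32 m and horizontal distance between case_b and mat_mid below 0.06 m and angle between case_b's own z axis and vertical below 0.2 rad and contact force between case_b and the fingers above 3 N and linear speed of case_b below 0.03 m/s and angular speed of case_b below 0.2 rad/s and (value of joint bits_b above 0.05 rad or value of joint bits_b below -0.05 rad)) and (((distance between case_a and recess_0 below 0.014 m and z of case_a in the frame of recess_0 below 0.004 m) or (distance between case_a and recess_1 below 0.014 m and z of case_a in the frame of recess_1 below 0.004 m) or (distance between case_a and recess_2 below 0.014 m and z of case_a in the frame of recess_2 below 0.004 m)) and angle between case_a's own z axis and vertical below 0.06 rad and contact force between case_a and the fingers below 0.2 N and linear speed of case_a below 0.02 m/s) and (((distance between case_c and recess_0 below 0.014 m and z of case_c in the frame of recess_0 below 0.004 m) or (distance between case_c and recess_1 below 0.014 m and z of case_c in the frame of recess_1 below 0.004 m) or (distance between case_c and recess_2 below 0.014 m and z of case_c in the frame of recess_2 below 0.004 m)) and angle between case_c's own z axis and vertical below 0.06 rad and contact force between case_c and the fingers below 0.2 N and linear speed of case_c below 0.02 m/s)) or ((height (world z) of case_c between 0.12 and 0.32 m and horizontal distance between case_c and mat_mid below 0.06 m and angle between case_c's own z axis and vertical below 0.2 rad and contact force between case_c and the fingers above 3 N and linear speed of case_c below 0.03 m/s and angular speed of case_c below 0.2 rad/s and (value of joint bits_c above 0.05 rad or value of joint bits_c below -0.05 rad)) and (((distance between case_a and recess_0 below 0.014 m and z of case_a in the frame of recess_0 below 0.004 m) or (distance between case_a and recess_1 below 0.014 m and z of case_a in the frame of recess_1 below 0.004 m) or (distance between case_a and recess_2 below 0.014 m and z of case_a in the frame of recess_2 below 0.004 m)) and angle between case_a's own z axis and vertical below 0.06 rad and contact force between case_a and the fingers below 0.2 N and linear speed of case_a below 0.02 m/s) and (((distance between case_b and recess_0 below 0.014 m and z of case_b in the frame of recess_0 below 0.004 m) or (distance between case_b and recess_1 below 0.014 m and z of case_b in the frame of recess_1 below 0.004 m) or (distance between case_b and recess_2 below 0.014 m and z of case_b in the frame of recess_2 below 0.004 m)) and angle between case_b's own z axis and vertical below 0.06 rad and contact force between case_b and the fingers below 0.2 N and linear speed of case_b below 0.02 m/s)))); the arm keeps its last pose, push and grip.
It fails at once if a bystander is pushed more than 4 cm away (distance of any of pencil, square, tape, bench_dog, glue, offcut from where it was at the start of the episode above 0.04 m).
It fails at once if the tape, glue bottle or bench dog is knocked over (angle between any of tape, glue, bench_dog's own z axis and vertical above 0.6 rad).
It also fails if it takes over 70 s, if anything falls off the work surface, if the arm or the gripper's body presses on something with over 40 N, if the wrist force passes 120 N, or if a joint passes its speed limit or range.

## Robot

A 7-joint arm with a two-finger parallel gripper is mounted at the origin on the work surface. World frame = base frame: x ahead of the robot, y to its left, z up, the work surface at z = 0. Lengths are in m, angles in rad, forces in N, time in s.
With the tool pointing down it reaches from about 0.425 to 1.025 m from the base axis. Payload 3.6 kg.
Tool frame: the origin (TCP) lies midway between the tips of the shut fingers; the grasp point (between the pads) lies 19 mm behind it; z points along the fingers, y is the direction in which the jaws open and shut (so a half turn about z gives the same grasp; the last joint's range is limited). The gripper opens to 85 mm and grips with 20 to 120 N. Pads are 22 mm wide; open, the fingers measure 114 mm over their backs; the gripper's body (76 mm by 85 mm) begins 54 mm behind the grasp point. The pads swing forward as they close: fully open they stand 13 mm farther back than shut.
Start: joints at [1.177, 0.591, 0.048, 1.609, -0.033, 0.943, -0.034], TCP at [0.215, -0.692, 0.231] pointing down, gripper open.
Joint ranges: [-2.69, 2.69], [-0.47, 2.24], [-1.27, 1.36], [0.19, 2.51], [-1.53, 4.68], [0.08, 2.07], [-3.09, 3.09]. Speed limits (rad/s): [2.57, 2.57, 3.14, 3.14, 3.14, 3.14, 3.14].

## Interface

Orientations are given as a 3x3 rotation matrix whose columns are the frame's x, y, z axes.
In Python, from rig import read_state, capture, calibration, finish_job, recognise, masks_of, mark_of gives the robot as it stands.
- The arm moves only by the tool arm_command, never from a script. Its argument "deltas" is a list of rows, each an object with "angular": the turn, a rotation vector about the tool's x, y, z in degrees, a list of three; "linear": the shift along the tool's x, y, z in mm, a list of three; "jaw": the opening, from 0 (shut) to 1 (fully open). A call has 1 to 8 rows; each row is the pose to reach, as a shift and turn from the pose commanded when the call began, along the tool's axes at that moment; what a row does not reach only later rows make up. A row lasts 1/10 s, in which the tool goes at most 50 mm and 8.59 degrees, less where a joint would pass 70% of its speed; a pose out of reach is approached as far as the arm can. A call with a gripper value outside its range is refused whole. The fingers move at their own pace and stop on an object; "grip_force" is the grip in N (left out, the last holds). Time passes only in rows, so rows that repeat a pose let the fingers close. It gives the time, the measured TCP pose, the force and the opening at its end, in the units of the state.
- read_state(): the state, without advancing time (a new reading comes with each control period).
- capture(name): name is "side" or "top" or "wrist"; returns the picture (480x640x3 uint8, red, green, blue); there is no depth.
- calibration(name): a dict with "fov_y" (degrees; the focal length in pixels is half the picture's height over the tangent of half this angle, whatever the lens; pixels are square), "cx", "cy" (the principal point, pixels), "position" and "rotation" of the camera in the world. Camera axes: x right, y up, looking along -z (the intrinsics and any distortion apply to the point x, -y, -z); pixel columns grow to the right and rows downward; lengths in m; the calibration is good to about 2 mm. A picture is of the moment at which its call begins: read the wrist's pose just before it. calibration takes no time and is no camera call; for the wrist camera it gives the pose at the moment of the call.
- finish_job(): hands the job in, once; it reports no verdict.
Trained networks look in the newest picture that a camera, given by its name, has taken for a name from the list of things; names that differ only in an ending like _2 or _b are one class to them, and where a whole thing is asked for, a point or a joint stands for the part that bears it (a point fixed in the world has none). Each returns a list of dicts, best first, with "score" (0 to 1); they miss things now and then, are a little off and sometimes report something else, mostly with a low value. They report only what shows in the picture. A call takes as long as a camera call. They do not tell look-alikes from the thing itself.
- recognise(camera, query): "rect" ([left, top, right, bottom] in pixels, round what is visible of it).
- masks_of(camera, query): "mask" (480x640 bool, what is visible of it) and "rect" ([left, top, right, bottom] in pixels, round what is visible of it).
- mark_of(camera, query): "pixel" ([column, row] in pixels: a listed point, or the origin of a listed thing).
The state is a dict: "time": time; "joint_positions": joint angles; "qd": joint speeds; "effort": joint torques, N m; "ee_pos": TCP position; "tcp_rot": TCP orientation; "contact_force": force on the tool from outside, world axes, zero at the start; "wrist_torque": the same for the moment, N m; "finger_gap": opening from 0.0 (shut) to 1.0 (fully open).
Only numpy, scipy, OpenCV 4.12 (cv2) and the standard library are available. Lean on these libraries where they do the work, as an engineer would, in place of code of your own. Each camera call takes 0.05 s, during which the arm holds its last target.

## Working session

There is one attempt and no reset: what is moved stays moved. The work goes in short steps, Python scripts to look and compute and a tool call to move; the robot and the scene stay as the last step left them, time stands still between calls to the robot, and variables do not carry over. Pictures are saved under pics/ and viewed, and the job is handed in when it is done.

Besides the shell and the picture viewer there is one more tool, called as name(argument=value, ...), one argument or row to a line, values as JSON. arm_command: Moves the arm, as the interface text tells. Its arguments: {"type":"object","properties":{"deltas":{"type":"array","items":{"type":"object","properties":{"angular":{"type":"array","items":{"type":"number"}},"linear":{"type":"array","items":{"type":"number"}},"jaw":{"type":"number"}}}},"grip_force":{"type":"number"}},"required":["deltas"]}

```bash
mkdir -p pics; ls
python3 - <<'E'
from rig import *
import cv2
s=read_state();print(s)
for n in("side","top","wrist"):
    im=capture(n);cv2.imwrite(f"pics/{n}0.png",im[:,:,::-1]);print(n,calibration(n))
print(read_state()['time'])
E
```

```text
pics
{'time': 0.0, 'joint_positions': array([ 1.17650052,  0.59211715,  0.04829613,  1.60980176, -0.03331867,
        0.94270901, -0.03370764]), 'qd': array([ 0.00043985, -0.00116123,  0.00034019, -0.00186846,  0.00052384,
       -0.00055072,  0.00120315]), 'effort': array([-2.92300620e-04, -5.48692381e+01,  1.54623259e+00, -1.98123640e+01,
        9.41930950e-03,  8.82343826e-03, -2.69853558e-06]), 'ee_pos': array([ 0.21457548, -0.69166414,  0.23014997]), 'tcp_rot': array([[ 9.55081544e-01,  2.96342135e-01, -7.63753907e-04],
       [ 2.96343099e-01, -9.55079252e-01,  2.09546008e-03],
       [-1.08472398e-04, -2.22766844e-03, -9.99997513e-01]]), 'contact_force': array([0.31358926, 0.06641868, 1.12212012]), 'wrist_torque': array([-0.05053186,  0.00784752,  0.03703984]), 'finger_gap': 0.9994922316642888}
side {'fov_y': 47.530616325929586, 'cx': 321.43534046672806, 'cy': 243.1622141808609, 'position': array([0.50916635, 0.87191028, 0.68957324]), 'rotation': array([[-0.9995956 ,  0.01443489, -0.02450023],
       [-0.02809881, -0.63375398,  0.77302416],
       [-0.0043686 ,  0.77339998,  0.63390329]])}
top {'fov_y': 42.08176833559341, 'cx': 315.52628975742584, 'cy': 238.49388667117196, 'position': array([ 0.4607725 , -0.01475522,  1.37049055]), 'rotation': array([[-0.00727413,  0.99855204, -0.05330016],
       [-0.99980793, -0.00629256,  0.01856069],
       [ 0.01819842,  0.05342494,  0.99840603]])}
wrist {'fov_y': 66.6356474446655, 'cx': 322.02291812351234, 'cy': 237.40593572524438, 'position': array([ 0.27931628, -0.67125619,  0.3728055 ]), 'rotation': array([[ 0.29629037,  0.92111202,  0.25251667],
       [-0.9550953 ,  0.28636513,  0.07607882],
       [-0.00223485, -0.26371891,  0.96459698]])}
0.15
```

View pics/top0.png

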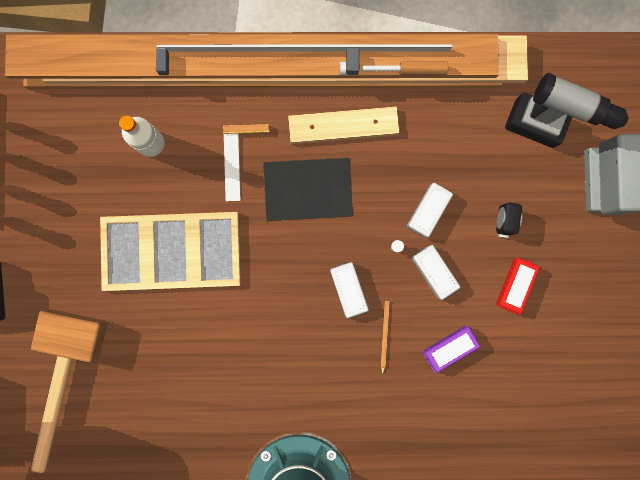

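View pics/side0.png

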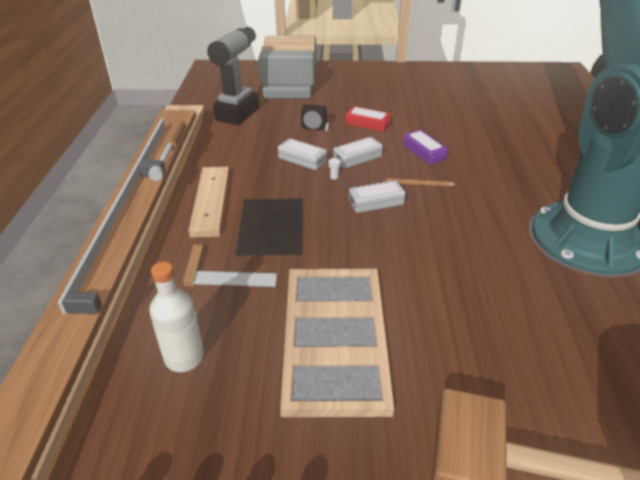

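View pics/wrist0.png

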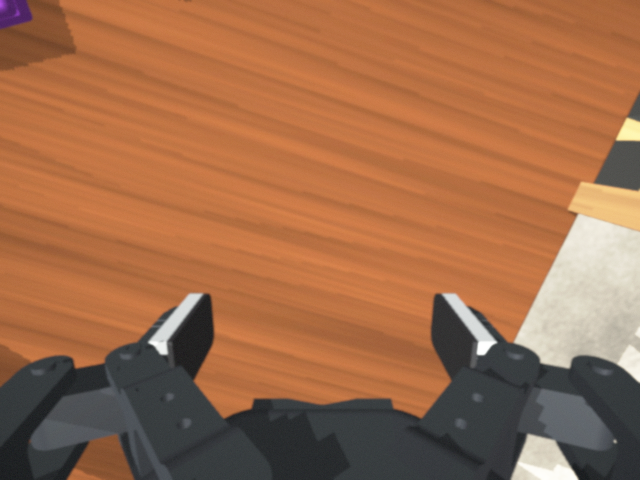

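The top view shows three candidate white cases at about (430,210), (436,272) and (349,290). The look-alikes are red (518,285) and purple (452,349), and I'm excluding both by colour. The bench dog is at (397,246), the pencil at (386,337), the tape at (509,219), the holder at (170,252) and the mat at (308,189).

```bash
cat > h.py <<'E'
import numpy as np, cv2
from rig import *
from scipy.optimize import minimize
def cam(n):
    c=calibration(n); f=240/np.tan(np.radians(c['fov_y']/2)); return c,f
def proj(P,c,f):
    q=(np.atleast_2d(P)-c['position'])@c['rotation']
    return np.c_[c['cx']+f*q[:,0]/-q[:,2], c['cy']+f*q[:,1]/q[:,2]]
def back(px,z,c,f):
    px=np.atleast_2d(px).astype(float)
    d=np.c_[(px[:,0]-c['cx'])/f,-(px[:,1]-c['cy'])/f,-np.ones(len(px))]@c['rotation'].T
    t=(z-c['position'][2])/d[:,2]; return c['position']+d*t[:,None]
def boxpts(x,y,a,L=.116,W=.052,z0=0,H=.034):
    u=np.array([np.cos(a),np.sin(a)]);v=np.array([-u[1],u[0]])
    return np.array([[*(np.array([x,y])+i*L/2*u+j*W/2*v),z] for i in(-1,1) for j in(-1,1) for z in(z0,z0+H)])
def fitbox(mask,c,f,z0=0,H=.034,L=.116,W=.052):
    cnt=max(cv2.findContours(mask.astype(np.uint8),0,1)[0],key=cv2.contourArea)
    r=cv2.minAreaRect(cnt); ctr=back(r[0],z0+H/2,c,f)[0]
    S=4;best=None
    m0=cv2.resize(mask.astype(np.float32),None,fx=S,fy=S,interpolation=cv2.INTER_LINEAR)
    def cost(p):
        h=cv2.convexHull(proj(boxpts(*p,L=L,W=W,z0=z0,H=H),c,f).astype(np.float32)*S+(S-1)/2)
        k=np.zeros(m0.shape,np.float32);cv2.fillConvexPoly(k,np.round(h*16).astype(np.int32),1,shift=4)
        return np.abs(k-m0).sum()/S/S
    for a in np.arange(0,np.pi,np.pi/8):
        o=minimize(cost,[ctr[0],ctr[1],a],method='Nelder-Mead',options=dict(initial_simplex=[[ctr[0],ctr[1],a],[ctr[0]+.01,ctr[1],a],[ctr[0],ctr[1]+.01,a],[ctr[0],ctr[1],a+.3]]))
        if best is None or o.fun<best.fun: best=o
    return best.x,best.fun,mask.sum()
E
python3 - <<'E'
from h import *
for n in("top","side"):
    im=capture(n);c,f=cam(n)
    for r in masks_of(n,"case_a"):
        m=r['mask']; x,e,a=fitbox(m,c,f)
        col=im[m].mean(0)
        print(n,round(r['score'],2),np.round(r['rect']),col.round(),'xy',x[:2].round(4),'deg',round(np.degrees(x[2])%180,1),'err',round(e),a)
    r=mark_of(n,"mat_mid"); 
    for q in r[:2]: print('mat',q['score'],back(q['pixel'],.003,c,f))
    for i in range(3):
        for q in mark_of(n,f"recess_{i}")[:3]: print('rec',i,round(q['score'],2),np.round(q['pixel']),back(q['pixel'],.011,c,f)[0].round(4))
    for o in("holder","bench_dog","pencil","tape","glue","square","offcut"):
        for q in mark_of(n,o)[:1]: print(o,round(q['score'],2),np.round(q['pixel']),back(q['pixel'],0,c,f)[0].round(4))
print(read_state()['time'])
E
```

```text
top 0.9 [406. 182. 452. 239.] [227. 224. 221.] xy [ 0.5945 -0.2887] deg 149.5 err 98 1370
top 0.8 [496. 256. 536. 316.] [235. 137. 133.] xy [ 0.427  -0.4777] deg 157.8 err 171 1425
top 0.77 [330. 262. 367. 317.] [232. 230. 227.] xy [ 0.4222 -0.1107] deg 18.9 err 80 1317
top 0.67 [411. 247. 460. 300.] [230. 229. 226.] xy [ 0.4595 -0.2993] deg 32.9 err 144 1337
top 0.61 [422. 327. 477. 374.] [193. 151. 204.] xy [ 0.293  -0.3305] deg 118.7 err 89 1513
mat 0.96 [[ 0.64023326 -0.02766676  0.003     ]]
mat 0.71 [[ 0.51083862 -0.21874358  0.003     ]]
rec 0 0.84 [123. 251.] [0.5097 0.3781 0.011 ]
rec 0 0.67 [218. 254.] [0.5014 0.1724 0.011 ]
rec 0 0.58 [170. 251.] [0.5086 0.277  0.011 ]
rec 1 0.84 [123. 251.] [0.5097 0.3781 0.011 ]
rec 1 0.67 [218. 254.] [0.5014 0.1724 0.011 ]
rec 1 0.58 [170. 251.] [0.5086 0.277  0.011 ]
rec 2 0.84 [123. 251.] [0.5097 0.3781 0.011 ]
rec 2 0.67 [218. 254.] [0.5014 0.1724 0.011 ]
rec 2 0.58 [170. 251.] [0.5086 0.277  0.011 ]
holder 0.66 [171. 250.] [0.5098 0.2772 0.    ]
bench_dog 0.61 [396. 245.] [ 0.5189 -0.2167  0.    ]
pencil 0.84 [385. 339.] [ 0.3134 -0
[... 677 characters left out ...]
1. 288.] [0.5153 0.1697 0.011 ]
rec 0 0.68 [335. 336.] [0.507  0.2824 0.011 ]
rec 0 0.59 [337. 385.] [0.5027 0.3769 0.011 ]
rec 1 0.71 [331. 288.] [0.5153 0.1697 0.011 ]
rec 1 0.68 [335. 336.] [0.507  0.2824 0.011 ]
rec 1 0.59 [337. 385.] [0.5027 0.3769 0.011 ]
rec 2 0.71 [331. 288.] [0.5153 0.1697 0.011 ]
rec 2 0.68 [335. 336.] [0.507  0.2824 0.011 ]
rec 2 0.59 [337. 385.] [0.5027 0.3769 0.011 ]
bench_dog 0.62 [335. 180.] [ 0.5113 -0.2033  0.    ]
pencil 0.73 [418. 183.] [ 0.3192 -0.1943  0.    ]
tape 0.77 [313. 128.] [ 0.573  -0.4569  0.    ]
glue 0.59 [186. 358.] [0.7432 0.3228 0.    ]
square 0.92 [193. 269.] [ 0.7762  0.1129 -0.    ]
offcut 0.61 [210. 200.] [ 0.7869 -0.1159  0.    ]
1.45
```

```bash
python3 - <<'E'
from h import *
c,f=cam("top")
im=cv2.imread("pics/top0.png");hsv=cv2.cvtColor(im,cv2.COLOR_BGR2HSV)
# cases: low saturation bright
w=((hsv[...,1]<50)&(hsv[...,2]>130)).astype(np.uint8)
for(px,py)in((430,210),(436,272),(349,290)):
    n,l=cv2.connectedComponents(w); m=l==l[py,px]
    x,e,a=fitbox(m,c,f); print('case',x[:2].round(4),np.degrees(x[2])%180,e,a)
    s=max(cv2.findContours(m.astype(np.uint8),0,1)[0],key=cv2.contourArea); print(cv2.minAreaRect(s))
r=masks_of("top","holder")
print(time:=read_state()['time'])
m=r[0]['mask'];cnt=max(cv2.findContours(m.astype(np.uint8),0,1)[0],key=cv2.contourArea)
m=np.zeros(m.shape,np.uint8);cv2.drawContours(m,[cnt],-1,1,-1)
x,e,a=fitbox(m>0,c,f,H=.018,L=.296,W=.160);print('holder',x,np.degrees(x[2])%180,e,a)
# corners at top z .018
rr=cv2.minAreaRect(cnt);b=cv2.boxPoints(rr);P=back(b,.018,c,f);print(P.round(4),np.linalg.norm(P-np.roll(P,1,0),axis=1),P.mean(0))
# grey recesses
g=((hsv[...,1]<40)&(hsv[...,2]>90)&(hsv[...,2]<210)).astype(np.uint8);g[:,:100]=0;g[:215]=0;g[290:]=0;g[:,240:]=0
g=cv2.morphologyEx(cv2.morphologyEx(g,cv2.MORPH_CLOSE,np.ones((3,3))),cv2.MORPH_OPEN,np.ones((5,5)))
for k in cv2.findContours(g,0,1)[0]:
    q=cv2.minAreaRect(k)
    if q[1][0]>15: 
        P=back(cv2.boxPoints(q),.011,c,f);print(P.mean(0).round(4),np.linalg.norm(P-np.roll(P,1,0),axis=1).round(3),q)
E
python3 - <<'E'
import cv2
im=cv2.imread("pics/top0.png")[150:390,310:560]
cv2.imwrite("pics/crop0.png",cv2.resize(im,None,fx=2.4,fy=2.4,interpolation=cv2.INTER_CUBIC))
E
```

```text
case [ 0.5935 -0.2884] 149.2587739076651 172.693359375 1270
((429.8846740722656, 209.07691955566406), (24.930980682373047, 51.10230255126953), 29.744882583618164)
case [ 0.4594 -0.2994] 32.204998554739106 173.75 1302
((435.5328063964844, 271.978515625), (52.749393463134766, 25.107561111450195), 56.72511291503906)
case [ 0.4227 -0.1103] 18.31686660404368 120.28515625 1256
((348.7500305175781, 289.25), (52.810035705566406, 24.033309936523438), 71.56504821777344)
1.5
holder [0.50843483 0.27604362 1.6022875 ] 91.80431126225365 154.359375 10257
[[0.5841 0.4285 0.018 ]
 [0.593  0.1288 0.018 ]
 [0.4307 0.1232 0.018 ]
 [0.4226 0.4211 0.018 ]] [0.16166698 0.29981625 0.16236636 0.29793723] [0.50761532 0.27538199 0.018     ]
[0.5055 0.3765 0.011 ] [0.129 0.065 0.129 0.064] ((123.5021743774414, 252.60409545898438), (59.34128952026367, 29.9726619720459), 88.80650329589844)
[0.5084 0.2763 0.011 ] [0.129 0.065 0.13  0.065] ((169.90487670898438, 250.9561004638672), (59.62714385986328, 30.047832489013672), 88.21009063720703)
[0.5114 0.1761 0.011 ] [0.129 0.066 0.129 0.065] ((216.21348571777344, 249.2584228515625), (59.386085510253906, 30.163427352905273), 88.31531524658203)
```

View pics/crop0.png

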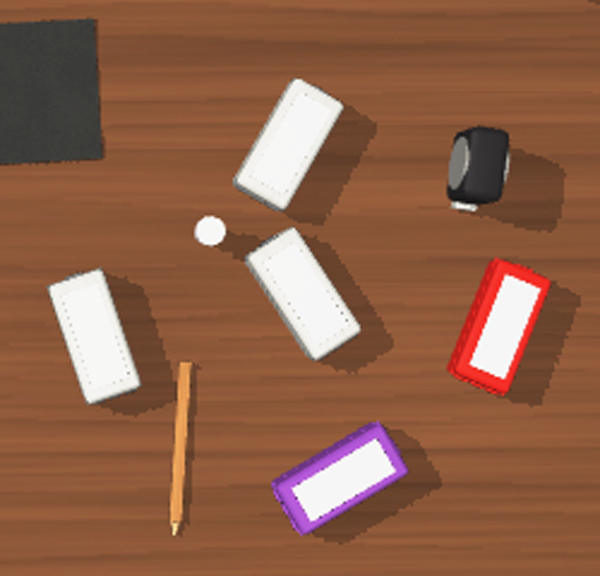

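Close crop: the three chosen cases are plain white/grey steel, and the rims of the other two are coloured. I'll start with case C at (0.422,-0.111).

```bash
cat > plan.py <<'E'
import sys,numpy as np
from rig import read_state
from scipy.spatial.transform import Rotation as R
x,y,z,d=map(float,sys.argv[1:5]); s=read_state(); T=np.array(s['tcp_rot']);p=np.array(s['ee_pos'])
a=np.radians(d);G=np.array([[np.cos(a),np.sin(a),0],[np.sin(a),-np.cos(a),0],[0,0,-1]])
print('t',s['time'],'pos',p.round(4),'yaw',np.degrees(np.arctan2(T[1,0],T[0,0])).round(2),'gap',s['finger_gap'],'q',np.round(s['joint_positions'],2))
print('F',np.round(s['contact_force'],2),'M',np.round(s['wrist_torque'],3),'tool M',np.round(T.T@s['wrist_torque'],3))
print('linear mm',(T.T@(np.array([x,y,z])-p)*1000).round(1),'angular',R.from_matrix(T.T@G).as_rotvec(degrees=True).round(2))
E
python3 plan.py 0.4222 -0.1107 0.12 18.7
```

```text
t 1.5 pos [ 0.2148 -0.6925  0.2313] yaw 17.24 gap 0.999839346293696 q [ 1.18  0.59  0.05  1.61 -0.03  0.94 -0.03]
F [-0.07  0.26 -0.4 ] M [0.015 0.    0.01 ] tool M [ 0.015  0.004 -0.01 ]
linear mm [ 370.5 -494.2  111.3] angular [ 0.    0.   -1.46]
```

arm_command(
  deltas=[
    {"linear":[371,-494,111],"angular":[0,0,-1.5],"jaw":1},
    {"linear":[371,-494,111],"angular":[0,0,-1.5],"jaw":1},
    {"linear":[371,-494,111],"angular":[0,0,-1.5],"jaw":1},
    {"linear":[371,-494,111],"angular":[0,0,-1.5],"jaw":1},
    {"linear":[371,-494,111],"angular":[0,0,-1.5],"jaw":1},
    {"linear":[371,-494,111],"angular":[0,0,-1.5],"jaw":1},
    {"linear":[371,-494,111],"angular":[0,0,-1.5],"jaw":1},
    {"linear":[371,-494,111],"angular":[0,0,-1.5],"jaw":1},
  ],
  grip_force=100,
)

```text
time: 2.3
ee_pos: [0.3481, -0.3202, 0.1607]
tcp_rot: [[0.947, 0.321, 0.001], [0.321, -0.947, -0.001], [0.001, 0.001, -1.0]]
contact_force: [1.3, 0.2, -0.4]
finger_gap: 1.0
```

```bash
python3 plan.py 0.4222 -0.1107 0.12 18.7
```

```text
t 2.3 pos [ 0.3481 -0.3202  0.1607] yaw 18.71 gap 1.0003560973849335 q [ 0.64  0.39  0.01  2.23 -0.01  0.52 -0.58]
F [ 1.32  0.18 -0.43] M [ 0.021 -0.115 -0.057] tool M [-0.017  0.115  0.057]
linear mm [ 137.4 -174.7   40.6] angular [ 0.07 -0.05  0.01]
```

arm_command(
  deltas=[
    {"linear":[137,-175,40],"angular":[0,0,0],"jaw":1},
    {"linear":[137,-175,40],"angular":[0,0,0],"jaw":1},
    {"linear":[137,-175,40],"angular":[0,0,0],"jaw":1},
    {"linear":[137,-175,40],"angular":[0,0,0],"jaw":1},
    {"linear":[137,-175,40],"angular":[0,0,0],"jaw":1},
    {"linear":[137,-175,40],"angular":[0,0,0],"jaw":1},
    {"linear":[137,-175,40],"angular":[0,0,0],"jaw":1},
  ],
)

```text
time: 3.0
ee_pos: [0.4213, -0.1117, 0.1207]
tcp_rot: [[0.946, 0.323, 0.0], [0.323, -0.946, -0.0], [0.0, 0.0, -1.0]]
contact_force: [0.2, -0.6, -0.4]
finger_gap: 1.0
```

```bash
cat > look.py <<'E'
import sys
from h import *
import cv2
name=sys.argv[1]; n=sys.argv[2] if len(sys.argv)>2 else 'wrist'
im=capture(n); cv2.imwrite(f"pics/{name}.png",im[:,:,::-1])
E
python3 plan.py 0.4222 -0.1107 0.06 18.7; python3 look.py w1
```

```text
t 3.0 pos [ 0.4213 -0.1117  0.1207] yaw 18.84 gap 0.999888013741932 q [ 0.13  0.43  0.03  2.33 -0.03  0.38 -1.05]
F [ 0.18 -0.63 -0.36] M [-0.047  0.023 -0.006] tool M [-0.037 -0.037  0.006]
linear mm [ 1.2 -0.7 60.7] angular [ 0.02 -0.01  0.14]
```

View pics/w1.png

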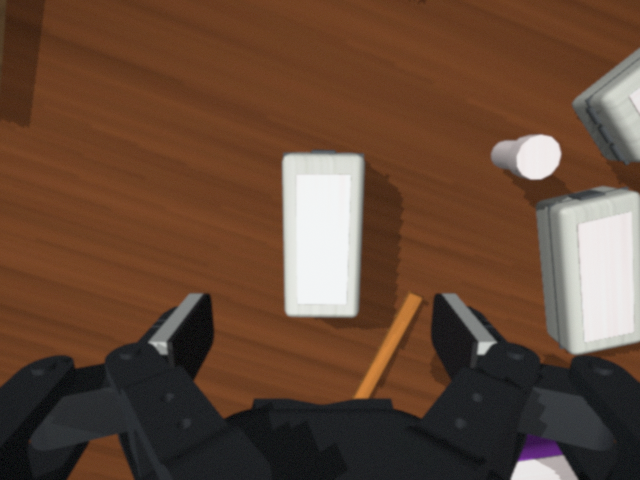

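Run:
```python
from h import *
im=cv2.imread("pics/w1.png");c,f=cam("wrist")
hsv=cv2.cvtColor(im,cv2.COLOR_BGR2HSV);w=((hsv[...,1]<60)&(hsv[...,2]>120)).astype(np.uint8)
n,l=cv2.connectedComponents(w);x,e,a=fitbox(l==l[235,323],c,f);print(x,np.degrees(x[2])%180,e,a)
print('lid',back([[323,235],[283,155],[364,155],[358,316],[286,316]],.034,c,f).round(4))
print('pencil',back([[415,297],[360,400]],.005,c,f).round(4))
ct,ft=cam("top");print(back([[387,302],[383,372]],.005,ct,ft).round(4))
```

```text
[ 0.42041747 -0.11147321  0.31384968] 17.98226230632249 1205.666015625 12645
lid [[ 0.4274 -0.1104  0.034 ]
 [ 0.4675 -0.0709  0.034 ]
 [ 0.4835 -0.1179  0.034 ]
 [ 0.3802 -0.152   0.034 ]
 [ 0.3643 -0.1048  0.034 ]]
pencil [[ 0.3961 -0.1957  0.005 ]
 [ 0.295  -0.188   0.005 ]]
[[ 0.3937 -0.1953  0.005 ]
 [ 0.2424 -0.1846  0.005 ]]
```

arm_command(
  deltas=[
    {"linear":[1,-0.5,40],"angular":[0,0,0.4],"jaw":1},
    {"linear":[1,-0.5,80],"angular":[0,0,0.4],"jaw":1},
    {"linear":[1,-0.5,105],"angular":[0,0,0.4],"jaw":1},
    {"linear":[1,-0.5,115],"angular":[0,0,0.4],"jaw":1},
    {"linear":[1,-0.5,115],"angular":[0,0,0.4],"jaw":1},
  ],
)

```text
time: 3.55
ee_pos: [0.4208, -0.1126, 0.0048]
tcp_rot: [[0.95, 0.312, -0.002], [0.312, -0.95, -0.0], [-0.002, -0.0, -1.0]]
contact_force: [-0.1, 0.6, 0.6]
finger_gap: 0.999
```

```bash
python3 plan.py 0.4222 -0.1110 0.006 18.4; python3 look.py w2
```

```text
t 3.55 pos [ 0.4208 -0.1126  0.0048] yaw 18.18 gap 0.9986089111242762 q [ 0.15  0.69  0.01  2.37 -0.04  0.08 -1.06]
F [-0.08  0.6   0.58] M [0.007 0.023 0.022] tool M [ 0.014 -0.02  -0.022]
linear mm [ 1.8 -1.1 -1.2] angular [-0.02  0.12 -0.22]
```

View pics/w2.png

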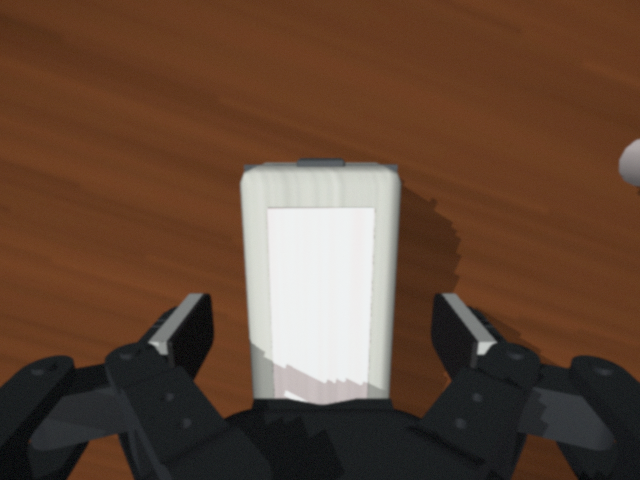

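Centred between the fingers. Joint 6 is at its lower limit, so I'll raise slightly and then close.

arm_command(
  deltas=[
    {"linear":[0.5,-0.5,-3],"angular":[0,0,0],"jaw":0.7},
    {"linear":[0.5,-0.5,-3],"angular":[0,0,0],"jaw":0.3},
    {"linear":[0.5,-0.5,-3],"angular":[0,0,0],"jaw":0.2},
    {"linear":[0.5,-0.5,-3],"angular":[0,0,0],"jaw":0.2},
    {"linear":[0.5,-0.5,-3],"angular":[0,0,0],"jaw":0.2},
    {"linear":[0.5,-0.5,-3],"angular":[0,0,0],"jaw":0.2},
  ],
  grip_force=100,
)

```text
time: 4.2
ee_pos: [0.4229, -0.1109, 0.0104]
tcp_rot: [[0.949, 0.314, 0.003], [0.314, -0.949, -0.001], [0.003, 0.002, -1.0]]
contact_force: [-1.8, -0.3, 14.5]
finger_gap: 0.586
```

```bash
python3 plan.py 0.4222 -0.1110 0.2 18.4;  python3 plan.py 0.55 -0.05 0.2 18.4
```

```text
t 4.2 pos [ 0.4229 -0.1109  0.0104] yaw 18.31 gap 0.5857836722051619 q [ 0.15  0.67  0.01  2.37 -0.04  0.09 -1.06]
F [-1.8  -0.29 14.52] M [ 0.031  0.133 -0.008] tool M [ 0.071 -0.116  0.008]
linear mm [  -0.2    0.2 -189.6] angular [ 0.1  -0.16 -0.09]
t 4.2 pos [ 0.4229 -0.1109  0.0104] yaw 18.31 gap 0.5857836722051619 q [ 0.15  0.67  0.01  2.37 -0.04  0.09 -1.06]
F [-1.8  -0.29 14.52] M [ 0.031  0.133 -0.008] tool M [ 0.071 -0.116  0.008]
linear mm [ 140.3  -17.6 -189.2] angular [ 0.1  -0.16 -0.09]
```

arm_command(
  deltas=[
    {"linear":[0,0,-40],"angular":[0,0,0],"jaw":0.2},
    {"linear":[20,-3,-80],"angular":[0,0,0],"jaw":0.2},
    {"linear":[50,-7,-115],"angular":[0,0,0],"jaw":0.2},
    {"linear":[85,-12,-145],"angular":[0,0,0],"jaw":0.2},
    {"linear":[120,-16,-175],"angular":[0,0,0],"jaw":0.2},
    {"linear":[140,-18,-190],"angular":[0,0,0],"jaw":0.2},
    {"linear":[140,-18,-190],"angular":[0,0,0],"jaw":0.2},
    {"linear":[140,-18,-190],"angular":[0,0,0],"jaw":0.2},
  ],
)

```text
time: 5.0
ee_pos: [0.5479, -0.0492, 0.1986]
tcp_rot: [[0.949, 0.315, -0.001], [0.315, -0.949, -0.0], [-0.001, -0.0, -1.0]]
contact_force: [-1.2, 0.2, -3.2]
finger_gap: 0.583
```

```bash
cat > mom.py <<'E'
from rig import *
import numpy as np
t=[];F=[];q=[];P=[]
for i in range(12):
    if i: calibration; 
    s=read_state(); T=np.array(s['tcp_rot']); t.append(T.T@s['wrist_torque']);F.append(s['contact_force']);P.append(s['ee_pos'])
    recognise_dummy=capture("wrist")
t=np.array(t);print(s['time'],'tool M mean',t.mean(0).round(4),'sd',t.std(0).round(3),'F',np.mean(F,0).round(2),'gap',round(s['finger_gap'],3),'pos',np.mean(P,0).round(4),'q',np.round(s['joint_positions'],2))
E
python3 mom.py; python3 look.py w3
```

```text
5.55 tool M mean [-0.0124 -0.0131 -0.0039] sd [0.03  0.041 0.039] F [-0.14  0.   -3.21] gap 0.584 pos [ 0.5477 -0.0499  0.1979] q [-0.05  0.42  0.07  2.03 -0.05  0.69 -1.2 ]
```

View pics/w3.png

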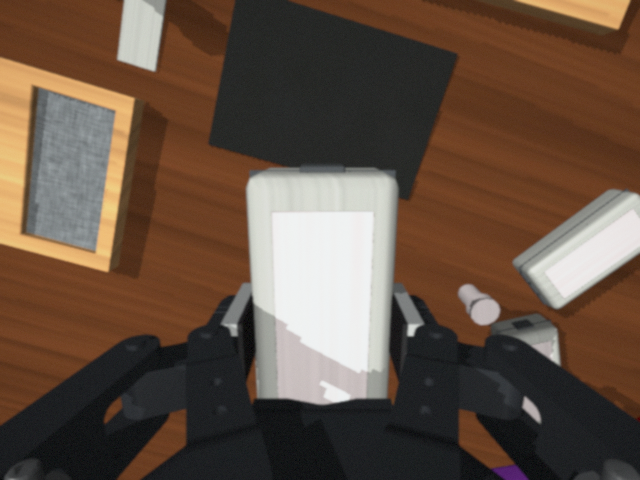

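arm_command(
  deltas=[
    {"linear":[45,0,0],"jaw":0.2},
    {"linear":[0,0,0],"jaw":0.2},
    {"linear":[-45,0,0],"jaw":0.2},
    {"linear":[0,0,0],"jaw":0.2},
    {"linear":[45,0,0],"jaw":0.2},
    {"linear":[0,0,0],"jaw":0.2},
    {"linear":[-45,0,0],"jaw":0.2},
    {"linear":[-45,0,0],"jaw":0.2},
  ],
)

```text
validation failed for argument at $.de...
```

```bash
python3 mom.py
```

```text
6.2 tool M mean [ 0.0073 -0.0109 -0.0052] sd [0.021 0.019 0.032] F [-0.18  0.24 -3.31] gap 0.589 pos [ 0.5492 -0.0494  0.1986] q [-0.05  0.42  0.07  2.03 -0.05  0.69 -1.2 ]
```

arm_command(
  deltas=[
    {"linear":[45,0,0],"jaw":0.2},
    {"linear":[0,0,0],"jaw":0.2},
    {"linear":[45,0,0],"jaw":0.2},
    {"linear":[0,0,0],"jaw":0.2},
    {"linear":[45,0,0],"jaw":0.2},
    {"linear":[90,0,0],"jaw":0.2},
    {"linear":[90,0,0],"jaw":0.2},
  ],
)

```text
validation failed for argument at $.de...
```

```bash
python3 mom.py
```

```text
6.8 tool M mean [0.0041 0.0009 0.0172] sd [0.038 0.026 0.023] F [ 0.02  0.   -3.35] gap 0.584 pos [ 0.5492 -0.0494  0.1986] q [-0.05  0.42  0.07  2.03 -0.05  0.69 -1.2 ]
```

Every row must include "angular". The two readings above give an unshaken baseline of about 0.

arm_command(
  deltas=[
    {"linear":[45,0,0],"angular":[0,0,0],"jaw":0.2},
    {"linear":[0,0,0],"angular":[0,0,0],"jaw":0.2},
    {"linear":[-45,0,0],"angular":[0,0,0],"jaw":0.2},
    {"linear":[0,0,0],"angular":[0,0,0],"jaw":0.2},
    {"linear":[45,0,0],"angular":[0,0,0],"jaw":0.2},
    {"linear":[0,0,0],"angular":[0,0,0],"jaw":0.2},
    {"linear":[-45,0,0],"angular":[0,0,0],"jaw":0.2},
    {"linear":[-45,0,0],"angular":[0,0,0],"jaw":0.2},
  ],
)

```text
time: 7.65
ee_pos: [0.4961, -0.0661, 0.1964]
tcp_rot: [[0.95, 0.31, -0.015], [0.31, -0.951, -0.001], [-0.015, -0.004, -1.0]]
contact_force: [-1.4, 0.6, -4.4]
finger_gap: 0.588
```

```bash
python3 mom.py
```

```text
8.2 tool M mean [0.0002 0.0267 0.002 ] sd [0.025 0.06  0.037] F [ 0.15  0.19 -3.35] gap 0.586 pos [ 0.5059 -0.0638  0.1985] q [-0.02  0.37  0.07  2.12 -0.04  0.65 -1.17]
```

arm_command(
  deltas=[
    {"linear":[45,0,0],"angular":[0,0,0],"jaw":0.2},
    {"linear":[0,0,0],"angular":[0,0,0],"jaw":0.2},
    {"linear":[45,0,0],"angular":[0,0,0],"jaw":0.2},
    {"linear":[0,0,0],"angular":[0,0,0],"jaw":0.2},
    {"linear":[45,0,0],"angular":[0,0,0],"jaw":0.2},
    {"linear":[90,0,0],"angular":[0,0,0],"jaw":0.2},
    {"linear":[90,0,0],"angular":[0,0,0],"jaw":0.2},
  ],
)

```text
time: 8.95
ee_pos: [0.5991, -0.0316, 0.199]
tcp_rot: [[0.948, 0.319, 0.01], [0.319, -0.948, 0.002], [0.01, 0.001, -1.0]]
contact_force: [1.0, 1.6, -1.8]
finger_gap: 0.583
```

```bash
python3 mom.py
```

```text
9.5 tool M mean [ 0.0015 -0.0039  0.0009] sd [0.035 0.048 0.026] F [-0.07 -0.05 -3.18] gap 0.583 pos [ 0.5924 -0.035   0.1985] q [-0.07  0.47  0.07  1.94 -0.05  0.73 -1.22]
```

```bash
python3 mom.py
```

```text
10.1 tool M mean [ 0.007  -0.0087  0.0021] sd [0.026 0.033 0.026] F [ 0.28  0.1  -3.27] gap 0.585 pos [ 0.5919 -0.0353  0.1986] q [-0.07  0.47  0.07  1.94 -0.05  0.73 -1.22]
```

arm_command(
  deltas=[
    {"linear":[-45,0,0],"angular":[0,0,0],"jaw":0.2},
    {"linear":[0,0,0],"angular":[0,0,0],"jaw":0.2},
    {"linear":[-45,0,0],"angular":[0,0,0],"jaw":0.2},
    {"linear":[-90,0,0],"angular":[0,0,0],"jaw":0.2},
    {"linear":[-90,0,0],"angular":[0,0,0],"jaw":0.2},
    {"linear":[-90,0,0],"angular":[0,0,0],"jaw":0.2},
    {"linear":[-90,0,0],"angular":[0,0,0],"jaw":0.2},
  ],
)

```text
time: 10.85
ee_pos: [0.508, -0.0634, 0.1992]
tcp_rot: [[0.949, 0.315, 0.003], [0.315, -0.949, 0.0], [0.003, 0.001, -1.0]]
contact_force: [1.0, 0.5, -3.2]
finger_gap: 0.589
```

```bash
python3 mom.py
```

```text
11.4 tool M mean [-0.0003 -0.0014  0.0155] sd [0.03  0.024 0.036] F [ 0.28  0.21 -3.32] gap 0.587 pos [ 0.5074 -0.0633  0.1988] q [-0.02  0.37  0.07  2.12 -0.04  0.65 -1.17]
```

No moment appears at either end (expected ±0.04 N m), so this case is sound. It goes in the -y recess.

```bash
python3 plan.py 0.5114 0.1761 0.08 1.7
```

```text
t 11.45 pos [ 0.5065 -0.0636  0.1985] yaw 18.34 gap 0.5851317163529084 q [-0.02  0.37  0.07  2.12 -0.04  0.65 -1.17]
F [ 0.1  -0.09 -3.64] M [ 0.035 -0.005  0.003] tool M [ 0.032  0.016 -0.003]
linear mm [  80.1 -226.   118.5] angular [ 0.    0.   16.64]
```

arm_command(
  deltas=[
    {"linear":[80,-226,118],"angular":[0,0,8],"jaw":0.2},
    {"linear":[80,-226,118],"angular":[0,0,16.6],"jaw":0.2},
    {"linear":[80,-226,118],"angular":[0,0,16.6],"jaw":0.2},
    {"linear":[80,-226,118],"angular":[0,0,16.6],"jaw":0.2},
    {"linear":[80,-226,118],"angular":[0,0,16.6],"jaw":0.2},
    {"linear":[80,-226,118],"angular":[0,0,16.6],"jaw":0.2},
    {"linear":[80,-226,118],"angular":[0,0,16.6],"jaw":0.2},
    {"linear":[80,-226,118],"angular":[0,0,16.6],"jaw":0.2},
  ],
)

```text
time: 12.25
ee_pos: [0.5114, 0.1754, 0.0805]
tcp_rot: [[1.0, 0.03, -0.0], [0.03, -1.0, -0.001], [-0.0, 0.001, -1.0]]
contact_force: [1.1, 0.5, -3.6]
finger_gap: 0.583
```

```bash
python3 plan.py 0.5114 0.1761 0.0215 1.7; python3 look.py w4;  python3 look.py t4 top; python3 plan.py 0.5114 0.1761 0.0215 1.7
```

```text
t 12.25 pos [0.5114 0.1754 0.0805] yaw 1.74 gap 0.5833138144642571 q [-0.5   0.59  0.11  2.13 -0.15  0.42 -1.81]
F [ 1.14  0.5  -3.59] M [-0.078  0.003  0.012] tool M [-0.078 -0.005 -0.012]
linear mm [ 0.  -0.7 59. ] angular [0.05 0.01 0.04]
t 12.35 pos [0.5118 0.1738 0.0811] yaw 1.56 gap 0.5871459614102488 q [-0.5   0.59  0.11  2.13 -0.15  0.42 -1.81]
F [-0.28 -0.84 -2.57] M [-0.086 -0.009 -0.019] tool M [-0.086  0.006  0.019]
linear mm [-0.4 -2.3 59.6] angular [ 0.06 -0.04 -0.14]
```

View pics/w4.png

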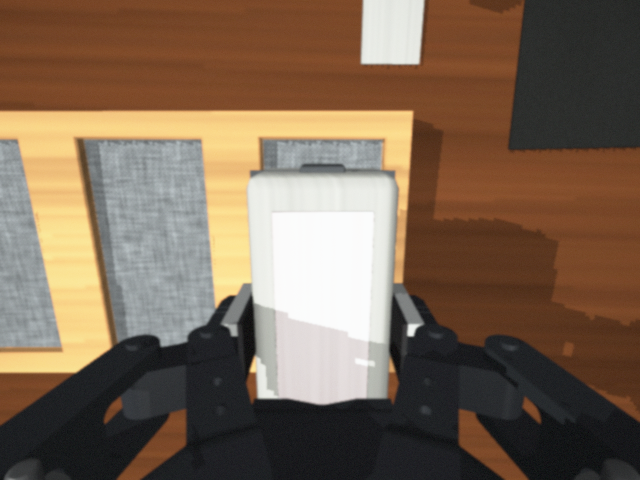

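View pics/t4.png

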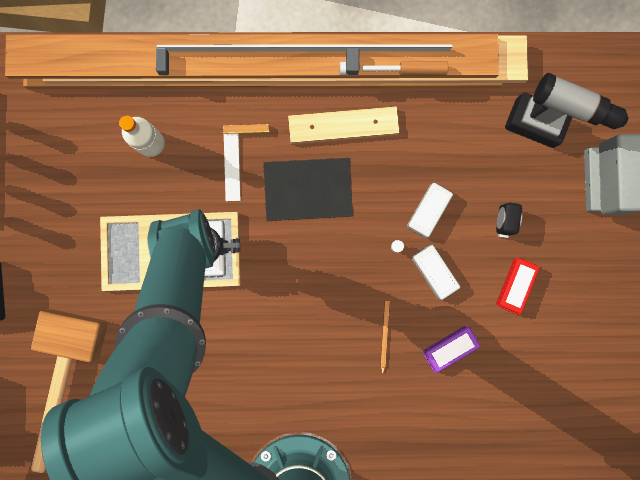

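Run:
```python
from h import *
c,f=cam("wrist")
print(back([[261,138],[384,138]],.018,c,f).round(4)); print(back([[249,172],[397,172]],.1055,c,f).round(4))
ct,ft=cam("top")
```

```text
[[0.5783 0.2099 0.018 ]
 [0.5802 0.1431 0.018 ]]
[[0.5682 0.1998 0.1055]
 [0.5694 0.1525 0.1055]]
```

Recess and case agree within about 2 mm, so I'm lowering it.

arm_command(
  deltas=[
    {"linear":[1,-0.5,25],"angular":[0,0,0],"jaw":0.2},
    {"linear":[1,-0.5,45],"angular":[0,0,0],"jaw":0.2},
    {"linear":[1,-0.5,54],"angular":[0,0,0],"jaw":0.2},
    {"linear":[1,-0.5,59],"angular":[0,0,0],"jaw":0.2},
    {"linear":[1,-0.5,60],"angular":[0,0,0],"jaw":0.2},
    {"linear":[1,-0.5,60],"angular":[0,0,0],"jaw":0.2},
  ],
)

```text
time: 12.95
ee_pos: [0.5128, 0.1754, 0.0216]
tcp_rot: [[1.0, 0.028, 0.001], [0.028, -1.0, -0.0], [0.001, 0.0, -1.0]]
contact_force: [-0.3, -0.7, -1.4]
finger_gap: 0.583
```

```bash
python3 plan.py 0.5114 0.1761 0.0205 1.7
```

```text
t 12.95 pos [0.5128 0.1754 0.0216] yaw 1.62 gap 0.582579294813639 q [-0.47  0.7   0.08  2.14 -0.17  0.31 -1.79]
F [-0.34 -0.65 -1.41] M [-0.246  0.03  -0.034] tool M [-0.245 -0.037  0.034]
linear mm [-1.4 -0.8  1.1] angular [ 0.02 -0.05 -0.08]
```

```bash
python3 look.py w5; python3 look.py s5 side; python3 plan.py 0.5114 0.1761 0.0205 1.7
python3 - <<'E'
import cv2
im=cv2.imread("pics/s5.png")[220:430,240:440]
cv2.imwrite("pics/s5c.png",cv2.resize(im,None,fx=2.8,fy=2.8,interpolation=cv2.INTER_CUBIC))
E
```

```text
t 13.05 pos [0.5128 0.1755 0.0215] yaw 1.64 gap 0.5848606845056753 q [-0.47  0.7   0.08  2.14 -0.17  0.31 -1.79]
F [-0.79 -2.76  3.14] M [-0.665  0.173 -0.055] tool M [-0.66  -0.192  0.055]
linear mm [-1.4 -0.6  1. ] angular [ 0.02 -0.06 -0.06]
```

View pics/w5.png

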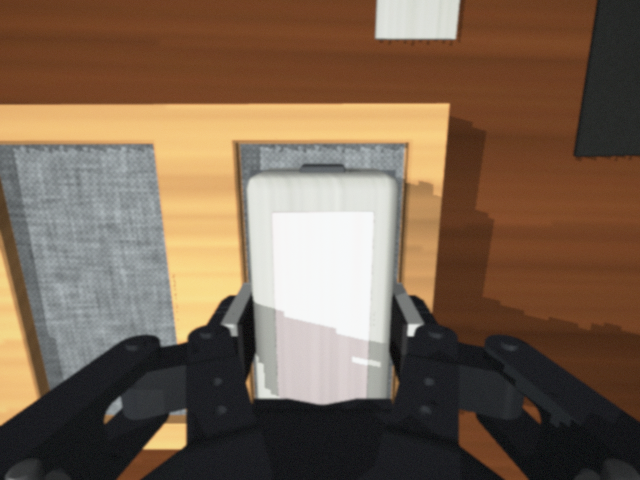

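View pics/s5c.png

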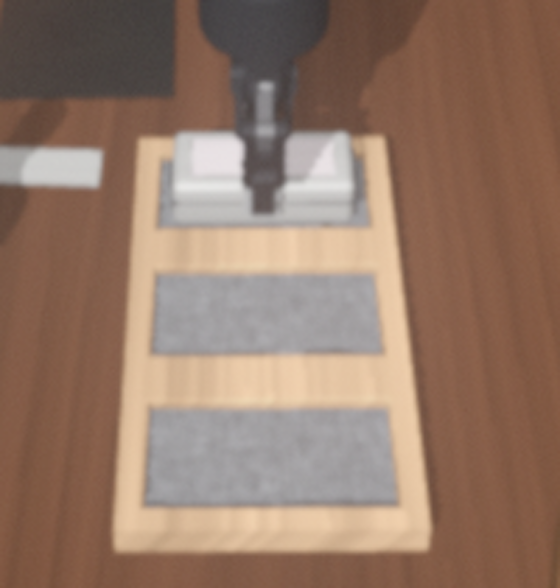

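The case sits inside the recess and is touching the floor. Releasing it now.

arm_command(
  deltas=[
    {"linear":[0,0,0],"angular":[0,0,0],"jaw":1},
    {"linear":[0,0,0],"angular":[0,0,0],"jaw":1},
    {"linear":[0,0,0],"angular":[0,0,0],"jaw":1},
    {"linear":[0,0,0],"angular":[0,0,0],"jaw":1},
    {"linear":[0,0,-30],"angular":[0,0,0],"jaw":1},
    {"linear":[0,0,-70],"angular":[0,0,0],"jaw":1},
    {"linear":[0,0,-110],"angular":[0,0,0],"jaw":1},
    {"linear":[0,0,-110],"angular":[0,0,0],"jaw":1},
  ],
)

```text
time: 13.85
ee_pos: [0.5158, 0.1779, 0.1352]
tcp_rot: [[0.999, 0.03, 0.009], [0.03, -1.0, 0.004], [0.009, -0.004, -1.0]]
contact_force: [0.9, 0.2, 0.6]
finger_gap: 1.003
```

```bash
python3 look.py w6; python3 plan.py 0.4597 -0.2995 0.12 32.5
```

```text
t 13.9 pos [0.5142 0.1775 0.1331] yaw 1.75 gap 1.0031790578075752 q [-0.52  0.51  0.14  2.1  -0.14  0.53 -1.82]
F [ 0.52  0.22 -0.03] M [-0.007 -0.01   0.01 ] tool M [-0.007  0.01  -0.01 ]
linear mm [-69.1 475.2  11.6] angular [ -0.04  -0.36 -30.75]
```

View pics/w6.png

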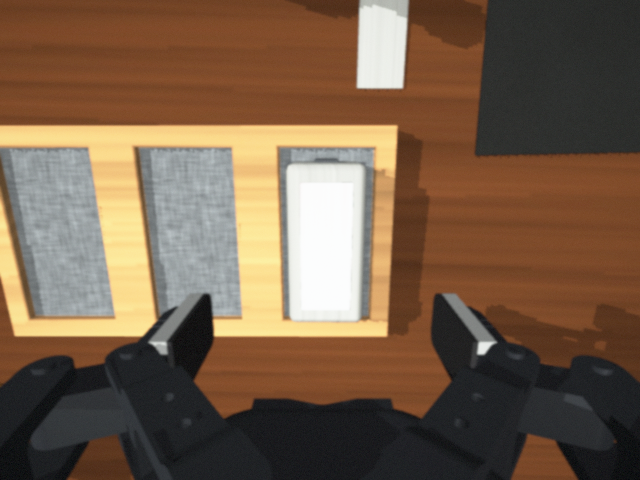

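The first case lies in recess 0. Next is case B.

arm_command(
  deltas=[
    {"linear":[-69,475,12],"angular":[0,0,-8],"jaw":1},
    {"linear":[-69,475,12],"angular":[0,0,-16],"jaw":1},
    {"linear":[-69,475,12],"angular":[0,0,-24],"jaw":1},
    {"linear":[-69,475,12],"angular":[0,-0.4,-30.7],"jaw":1},
    {"linear":[-69,475,12],"angular":[0,-0.4,-30.7],"jaw":1},
    {"linear":[-69,475,12],"angular":[0,-0.4,-30.7],"jaw":1},
    {"linear":[-69,475,12],"angular":[0,-0.4,-30.7],"jaw":1},
    {"linear":[-69,475,12],"angular":[0,-0.4,-30.7],"jaw":1},
  ],
)

```text
time: 14.7
ee_pos: [0.4655, -0.2221, 0.1192]
tcp_rot: [[0.844, 0.537, -0.009], [0.537, -0.844, -0.001], [-0.008, -0.004, -1.0]]
contact_force: [0.6, -0.4, -0.4]
finger_gap: 1.0
```

```bash
python3 plan.py 0.4597 -0.2995 0.12 32.5
```

```text
t 14.7 pos [ 0.4655 -0.2221  0.1192] yaw 32.46 gap 1.0000243164257288 q [ 0.4   0.51 -0.06  2.16  0.07  0.49 -0.72]
F [ 0.56 -0.38 -0.44] M [ 0.016 -0.059 -0.039] tool M [-0.018  0.059  0.039]
linear mm [-46.5  62.2  -0.7] angular [-0.24  0.44 -0.04]
```

arm_command(
  deltas=[
    {"linear":[-29,39,0],"angular":[0,0,0],"jaw":1},
    {"linear":[-46.5,62,0],"angular":[0,0,0],"jaw":1},
    {"linear":[-46.5,62,0],"angular":[0,0,0],"jaw":1},
    {"linear":[-46.5,62,0],"angular":[0,0,0],"jaw":1},
  ],
)

```text
time: 15.1
ee_pos: [0.4598, -0.2978, 0.1195]
tcp_rot: [[0.845, 0.535, -0.009], [0.535, -0.845, -0.0], [-0.007, -0.004, -1.0]]
contact_force: [0.9, 0.7, -0.6]
finger_gap: 0.998
```

```bash
python3 plan.py 0.4597 -0.2995 0.0065 32.5; python3 look.py w7;python3 look.py t7 top
python3 - <<'E'
from h import *
im=cv2.imread("pics/w7.png");c,f=cam("wrist")
hsv=cv2.cvtColor(im,cv2.COLOR_BGR2HSV);w=((hsv[...,1]<60)&(hsv[...,2]>120)).astype(np.uint8)
n,l=cv2.connectedComponents(w);x,e,a=fitbox(l==l[235,323],c,f);print(x,np.degrees(x[2])%180,e,a)
E
```

```text
t 15.1 pos [ 0.4598 -0.2978  0.1195] yaw 32.34 gap 0.9976868629507939 q [ 0.54  0.53 -0.07  2.09  0.08  0.53 -0.6 ]
F [ 0.93  0.67 -0.59] M [ 0.038 -0.047  0.041] tool M [ 0.007  0.06  -0.041]
linear mm [-1.00e-01  1.90e+00  1.13e+02] angular [-0.25  0.43 -0.16]
[ 0.45807712 -0.29837317  0.56922649] 32.61427538699827 1220.8125 12631
```

View pics/w7.png

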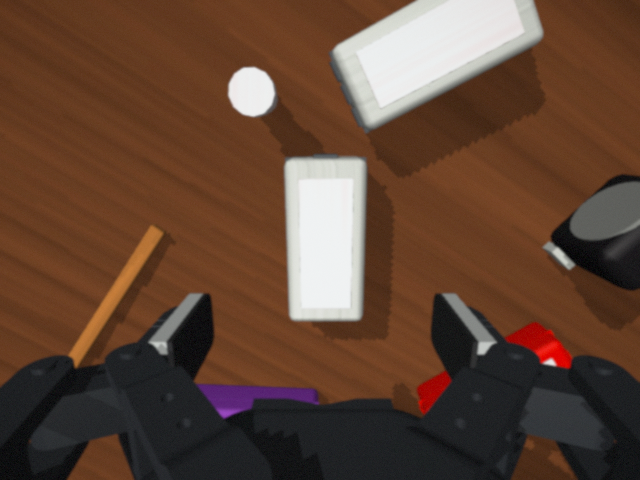

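View pics/t7.png

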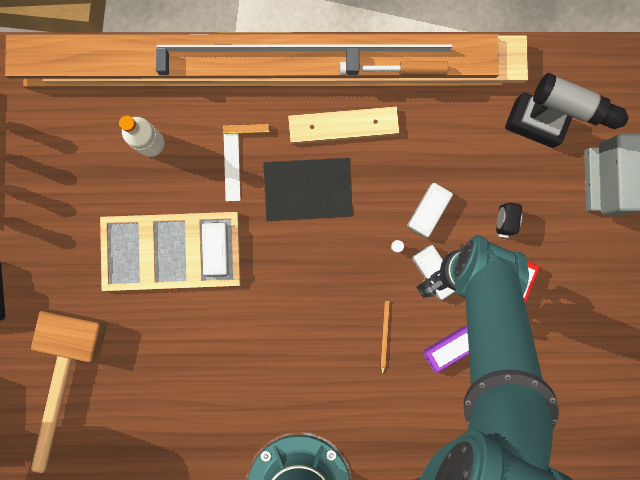

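arm_command(
  deltas=[
    {"linear":[0,1,40],"angular":[-0.2,0.4,-0.1],"jaw":1},
    {"linear":[0,1,80],"angular":[-0.2,0.4,-0.1],"jaw":1},
    {"linear":[0,1,104],"angular":[-0.2,0.4,-0.1],"jaw":1},
    {"linear":[0,1,112],"angular":[-0.2,0.4,-0.1],"jaw":1},
    {"linear":[0,1,112],"angular":[-0.2,0.4,-0.1],"jaw":1},
    {"linear":[0,1,112],"angular":[-0.2,0.4,-0.1],"jaw":1},
  ],
)

```text
time: 15.8
ee_pos: [0.4616, -0.2984, 0.0096]
tcp_rot: [[0.842, 0.539, 0.002], [0.539, -0.842, -0.002], [0.001, 0.003, -1.0]]
contact_force: [-0.4, -0.0, 1.1]
finger_gap: 1.004
```

```bash
python3 plan.py 0.4597 -0.2985 0.0075 32.5
```

```text
t 15.8 pos [ 0.4616 -0.2984  0.0096] yaw 32.62 gap 1.0041564492321091 q [ 0.52  0.72 -0.05  2.12  0.11  0.3  -0.61]
F [-0.44 -0.01  1.13] M [ 0.005 -0.006  0.013] tool M [ 0.001  0.008 -0.013]
linear mm [-1.6 -0.9  2.1] angular [ 0.15 -0.07  0.12]
```

arm_command(
  deltas=[
    {"linear":[-1,-0.5,1],"angular":[0,0,0],"jaw":0.7},
    {"linear":[-1,-0.5,1],"angular":[0,0,0],"jaw":0.3},
    {"linear":[-1,-0.5,1],"angular":[0,0,0],"jaw":0.2},
    {"linear":[-1,-0.5,1],"angular":[0,0,0],"jaw":0.2},
    {"linear":[-1,-0.5,1],"angular":[0,0,0],"jaw":0.2},
  ],
  grip_force=100,
)

```text
time: 16.3
ee_pos: [0.4601, -0.2996, 0.0094]
tcp_rot: [[0.843, 0.538, 0.003], [0.538, -0.843, -0.002], [0.001, 0.003, -1.0]]
contact_force: [-0.6, 1.1, 8.0]
finger_gap: 0.586
```

```bash
python3 plan.py 0.55 -0.15 0.2 32.5
```

```text
t 16.3 pos [ 0.4601 -0.2996  0.0094] yaw 32.52 gap 0.5859047379452477 q [ 0.53  0.72 -0.05  2.13  0.11  0.29 -0.61]
F [-0.58  1.13  7.98] M [ 0.146  0.247 -0.018] tool M [ 0.256 -0.13   0.018]
linear mm [ 156.5  -77.2 -190.7] angular [ 0.2  -0.06  0.02]
```

arm_command(
  deltas=[
    {"linear":[0,0,-45],"angular":[0,0,0],"jaw":0.2},
    {"linear":[0,0,-90],"angular":[0,0,0],"jaw":0.2},
    {"linear":[30,-15,-130],"angular":[0,0,0],"jaw":0.2},
    {"linear":[65,-32,-160],"angular":[0,0,0],"jaw":0.2},
    {"linear":[100,-50,-190],"angular":[0,0,0],"jaw":0.2},
    {"linear":[140,-70,-190],"angular":[0,0,0],"jaw":0.2},
    {"linear":[157,-77,-190],"angular":[0,0,0],"jaw":0.2},
    {"linear":[157,-77,-190],"angular":[0,0,0],"jaw":0.2},
  ],
)

```text
time: 17.1
ee_pos: [0.5521, -0.1447, 0.1982]
tcp_rot: [[0.839, 0.544, 0.003], [0.544, -0.839, 0.001], [0.003, 0.001, -1.0]]
contact_force: [-0.3, -0.3, -2.9]
finger_gap: 0.59
```

arm_command(
  deltas=[
    {"linear":[45,0,0],"angular":[0,0,0],"jaw":0.2},
    {"linear":[0,0,0],"angular":[0,0,0],"jaw":0.2},
    {"linear":[-45,0,0],"angular":[0,0,0],"jaw":0.2},
    {"linear":[0,0,0],"angular":[0,0,0],"jaw":0.2},
    {"linear":[45,0,0],"angular":[0,0,0],"jaw":0.2},
    {"linear":[45,0,0],"angular":[0,0,0],"jaw":0.2},
    {"linear":[45,0,0],"angular":[0,0,0],"jaw":0.2},
    {"linear":[45,0,0],"angular":[0,0,0],"jaw":0.2},
  ],
)

```text
time: 17.9
ee_pos: [0.5862, -0.1268, 0.197]
tcp_rot: [[0.844, 0.536, -0.002], [0.536, -0.844, -0.002], [-0.003, 0.001, -1.0]]
contact_force: [-0.2, -0.2, -2.7]
finger_gap: 0.587
```

```bash
python3 mom.py
```

```text
18.45 tool M mean [0.0036 0.0027 0.0069] sd [0.027 0.034 0.028] F [-0.11 -0.13 -3.28] gap 0.585 pos [ 0.5873 -0.1261  0.1975] q [ 0.2   0.48 -0.09  1.92  0.06  0.74 -0.93]
```

arm_command(
  deltas=[
    {"linear":[-45,0,0],"angular":[0,0,0],"jaw":0.2},
    {"linear":[0,0,0],"angular":[0,0,0],"jaw":0.2},
    {"linear":[-45,0,0],"angular":[0,0,0],"jaw":0.2},
    {"linear":[-90,0,0],"angular":[0,0,0],"jaw":0.2},
    {"linear":[-90,0,0],"angular":[0,0,0],"jaw":0.2},
    {"linear":[-90,0,0],"angular":[0,0,0],"jaw":0.2},
    {"linear":[-90,0,0],"angular":[0,0,0],"jaw":0.2},
  ],
)

```text
time: 19.2
ee_pos: [0.5135, -0.1734, 0.1981]
tcp_rot: [[0.843, 0.538, 0.003], [0.538, -0.843, -0.001], [0.002, 0.003, -1.0]]
contact_force: [0.7, -0.2, -3.9]
finger_gap: 0.59
```

```bash
python3 mom.py
```

```text
19.75 tool M mean [-0.005   0.015   0.0113] sd [0.039 0.029 0.028] F [ 0.25  0.02 -3.39] gap 0.584 pos [ 0.513  -0.1733  0.1978] q [ 0.31  0.41 -0.09  2.05  0.06  0.68 -0.82]
```

Case B shows no moment difference either (0.003 vs 0.015, expected ±0.04), so it is sound. It goes to the +y recess.

```bash
python3 plan.py 0.5058 0.3765 0.10 1.7
```

```text
t 19.8 pos [ 0.5123 -0.1737  0.1976] yaw 32.54 gap 0.585891517257419 q [ 0.31  0.41 -0.09  2.05  0.06  0.68 -0.82]
F [-0.41 -0.25 -3.02] M [0.008 0.023 0.041] tool M [ 0.019 -0.015 -0.041]
linear mm [ 290.4 -467.5   96.9] angular [ 0.09 -0.04 30.84]
```

arm_command(
  deltas=[
    {"linear":[290,-467,50],"angular":[0,0,8],"jaw":0.2},
    {"linear":[290,-467,50],"angular":[0,0,16],"jaw":0.2},
    {"linear":[290,-467,50],"angular":[0,0,24],"jaw":0.2},
    {"linear":[290,-467,50],"angular":[0,0,30.8],"jaw":0.2},
    {"linear":[290,-467,50],"angular":[0,0,30.8],"jaw":0.2},
    {"linear":[290,-467,50],"angular":[0,0,30.8],"jaw":0.2},
    {"linear":[290,-467,50],"angular":[0,0,30.8],"jaw":0.2},
    {"linear":[290,-467,50],"angular":[0,0,30.8],"jaw":0.2},
  ],
)

```text
time: 20.6
ee_pos: [0.5074, 0.2267, 0.1609]
tcp_rot: [[1.0, 0.031, 0.002], [0.031, -1.0, -0.001], [0.002, 0.001, -1.0]]
contact_force: [1.1, -0.6, -3.3]
finger_gap: 0.583
```

```bash
python3 plan.py 0.5058 0.3765 0.08 1.7
```

```text
t 20.6 pos [0.5074 0.2267 0.1609] yaw 1.75 gap 0.5827299534478391 q [-0.53  0.48  0.03  2.05 -0.02  0.61 -2.02]
F [ 1.06 -0.59 -3.33] M [-0.01  -0.077  0.015] tool M [-0.013  0.077 -0.015]
linear mm [   2.9 -149.8   80.8] angular [ 0.06 -0.1   0.05]
```

arm_command(
  deltas=[
    {"linear":[3,-48,5],"angular":[0,0,0],"jaw":0.2},
    {"linear":[3,-96,15],"angular":[0,0,0],"jaw":0.2},
    {"linear":[3,-135,35],"angular":[0,0,0],"jaw":0.2},
    {"linear":[3,-150,60],"angular":[0,0,0],"jaw":0.2},
    {"linear":[3,-150,80],"angular":[0,0,0],"jaw":0.2},
    {"linear":[3,-150,80],"angular":[0,0,0],"jaw":0.2},
    {"linear":[3,-150,80],"angular":[0,0,0],"jaw":0.2},
  ],
)

```text
time: 21.3
ee_pos: [0.5061, 0.3737, 0.0806]
tcp_rot: [[1.0, 0.03, 0.001], [0.03, -1.0, -0.002], [0.0, 0.002, -1.0]]
contact_force: [-0.4, 0.4, -3.1]
finger_gap: 0.586
```

```bash
python3 plan.py 0.5058 0.3765 0.0205 1.7; python3 look.py w8;python3 plan.py 0.5058 0.3765 0.0205 1.7
```

```text
t 21.3 pos [0.5061 0.3737 0.0806] yaw 1.7 gap 0.5861186607469775 q [-0.73  0.67  0.03  1.93 -0.04  0.55 -2.22]
F [-0.4   0.35 -3.13] M [ 0.009 -0.035  0.016] tool M [ 0.008  0.035 -0.016]
linear mm [-0.3 -2.9 60.1] angular [ 0.14 -0.03 -0.  ]
t 21.35 pos [0.5069 0.3739 0.0814] yaw 1.67 gap 0.5872888545872728 q [-0.73  0.66  0.03  1.93 -0.04  0.55 -2.22]
F [ 0.52  0.44 -2.31] M [ 0.018 -0.024 -0.019] tool M [0.017 0.024 0.019]
linear mm [-1.2 -2.7 60.9] angular [ 0.07 -0.12 -0.03]
```

View pics/w8.png

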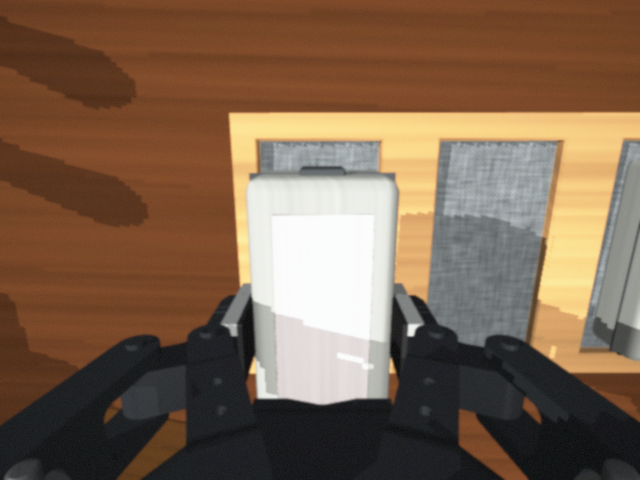

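Run:
```python
from h import *
c,f=cam("wrist")
print(back([[258,139],[381,139]],.018,c,f).round(4)); print(back([[249,174],[397,174]],.1055,c,f).round(4))
```

```text
[[0.5729 0.4118 0.018 ]
 [0.5748 0.3448 0.018 ]]
[[0.5625 0.4001 0.1055]
 [0.5639 0.3526 0.1055]]
```

arm_command(
  deltas=[
    {"linear":[1,-2,25],"angular":[0,0,0],"jaw":0.2},
    {"linear":[1,-2,45],"angular":[0,0,0],"jaw":0.2},
    {"linear":[1,-2,54],"angular":[0,0,0],"jaw":0.2},
    {"linear":[1,-2,59],"angular":[0,0,0],"jaw":0.2},
    {"linear":[1,-2,60],"angular":[0,0,0],"jaw":0.2},
    {"linear":[1,-2,60],"angular":[0,0,0],"jaw":0.2},
  ],
)

```text
time: 21.95
ee_pos: [0.5078, 0.3767, 0.0216]
tcp_rot: [[1.0, 0.03, 0.002], [0.03, -1.0, -0.0], [0.002, 0.0, -1.0]]
contact_force: [0.2, -0.1, -2.6]
finger_gap: 0.583
```

```bash
python3 plan.py 0.5068 0.3765 0.0205 1.7; python3 look.py w9; python3 plan.py 0.5068 0.3765 0.0205 1.7
```

```text
t 21.95 pos [0.5078 0.3767 0.0216] yaw 1.72 gap 0.5830344429599333 q [-0.73  0.76  0.03  1.94 -0.04  0.45 -2.22]
F [ 0.19 -0.1  -2.6 ] M [-0.032 -0.01   0.035] tool M [-0.032  0.01  -0.035]
linear mm [-1.   0.2  1.1] angular [ 0.02 -0.14  0.02]
t 22.0 pos [0.5078 0.3768 0.0217] yaw 1.73 gap 0.5809495568514715 q [-0.73  0.76  0.03  1.94 -0.04  0.45 -2.22]
F [-0.2  -0.73 -3.36] M [ 0.048  0.007 -0.002] tool M [ 0.049 -0.005  0.002]
linear mm [-1.   0.3  1.2] angular [ 0.01 -0.15  0.03]
```

View pics/w9.png

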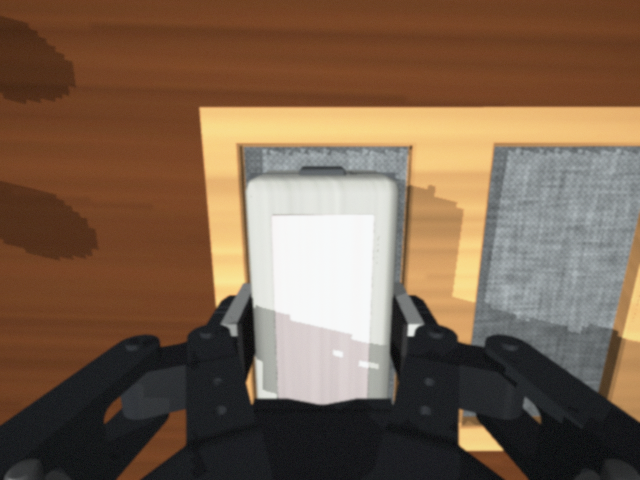

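Inside the recess but not yet touching down. Lowering 2 mm more and releasing.

arm_command(
  deltas=[
    {"linear":[0,0,1],"angular":[0,0,0],"jaw":0.2},
    {"linear":[0,0,1.5],"angular":[0,0,0],"jaw":0.2},
    {"linear":[0,0,1.5],"angular":[0,0,0],"jaw":1},
    {"linear":[0,0,1.5],"angular":[0,0,0],"jaw":1},
    {"linear":[0,0,1.5],"angular":[0,0,0],"jaw":1},
    {"linear":[0,0,1.5],"angular":[0,0,0],"jaw":1},
    {"linear":[0,0,-35],"angular":[0,0,0],"jaw":1},
    {"linear":[0,0,-80],"angular":[0,0,0],"jaw":1},
  ],
)

```text
time: 22.8
ee_pos: [0.5053, 0.3754, 0.0993]
tcp_rot: [[1.0, 0.03, -0.003], [0.03, -1.0, -0.005], [-0.003, 0.005, -1.0]]
contact_force: [1.4, 0.7, -0.1]
finger_gap: 0.999
```

```bash
python3 plan.py 0.5945 -0.2885 0.13 -30.6; python3 look.py w10; python3 plan.py 0.5945 -0.2885 0.13 -30.6
```

```text
t 22.8 pos [0.5053 0.3754 0.0993] yaw 1.75 gap 0.9993752267309207 q [-0.74  0.64  0.04  1.92 -0.04  0.59 -2.22]
F [ 1.36  0.74 -0.12] M [ 0.052  0.009 -0.004] tool M [ 0.053 -0.007  0.004]
linear mm [ 68.8 666.4 -27.8] angular [ 0.32  0.11 32.35]
t 22.85 pos [0.5101 0.3787 0.108 ] yaw 1.71 gap 1.002342944396379 q [-0.74  0.63  0.04  1.91 -0.04  0.59 -2.22]
F [0.97 0.97 4.64] M [ 0.032 -0.048  0.012] tool M [ 0.031  0.048 -0.012]
linear mm [ 64.7 669.4 -24.3] angular [-0.38 -0.39 32.31]
```

View pics/w10.png

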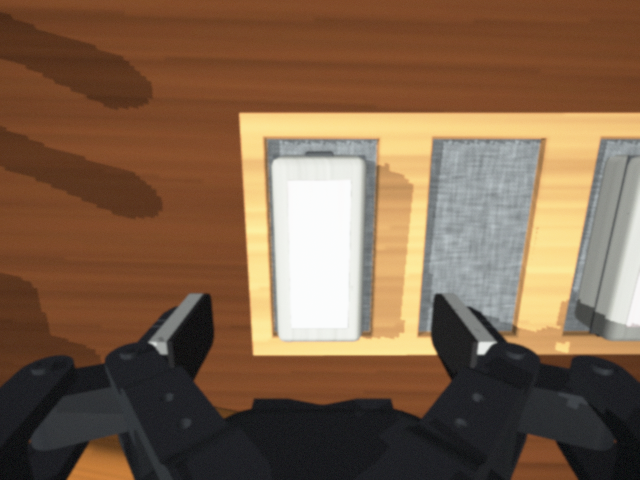

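The second case lies in recess 2. Now case A.

arm_command(
  deltas=[
    {"linear":[66,668,-27],"angular":[0,0,8],"jaw":1},
    {"linear":[66,668,-27],"angular":[0,0,16],"jaw":1},
    {"linear":[66,668,-27],"angular":[0,0,24],"jaw":1},
    {"linear":[66,668,-27],"angular":[0,0,32.3],"jaw":1},
    {"linear":[66,668,-27],"angular":[0,0,32.3],"jaw":1},
    {"linear":[66,668,-27],"angular":[0,0,32.3],"jaw":1},
    {"linear":[66,668,-27],"angular":[0,0,32.3],"jaw":1},
    {"linear":[66,668,-27],"angular":[0,0,32.3],"jaw":1},
  ],
)

```text
time: 23.65
ee_pos: [0.5585, -0.0217, 0.1175]
tcp_rot: [[0.861, -0.508, 0.002], [-0.508, -0.861, -0.001], [0.002, 0.0, -1.0]]
contact_force: [1.2, -0.9, 0.4]
finger_gap: 0.994
```

```bash
python3 plan.py 0.5945 -0.2885 0.12 -30.6
```

```text
t 23.65 pos [ 0.5585 -0.0217  0.1175] yaw -30.55 gap 0.9942427150517221 q [-0.14  0.55  0.13  2.08 -0.14  0.52 -2.01]
F [ 1.21 -0.93  0.44] M [ 0.011 -0.064  0.028] tool M [ 0.042  0.05  -0.028]
linear mm [166.6 211.4  -2.1] angular [ 0.01 -0.12  0.05]
```

arm_command(
  deltas=[
    {"linear":[167,211,-2],"angular":[0,0,0],"jaw":1},
    {"linear":[167,211,-2],"angular":[0,0,0],"jaw":1},
    {"linear":[167,211,-2],"angular":[0,0,0],"jaw":1},
    {"linear":[167,211,-2],"angular":[0,0,0],"jaw":1},
    {"linear":[167,211,-2],"angular":[0,0,0],"jaw":1},
    {"linear":[167,211,-2],"angular":[0,0,0],"jaw":1},
    {"linear":[167,211,-2],"angular":[0,0,0],"jaw":1},
    {"linear":[167,211,-2],"angular":[0,0,0],"jaw":1},
  ],
)

```text
time: 24.45
ee_pos: [0.5945, -0.285, 0.1193]
tcp_rot: [[0.861, -0.508, 0.0], [-0.508, -0.861, 0.001], [-0.0, -0.001, -1.0]]
contact_force: [0.6, 0.8, -1.4]
finger_gap: 0.995
```

```bash
python3 plan.py 0.5945 -0.2885 0.0085 -30.6; python3 look.py w11;python3 look.py t11 top
python3 - <<'E'
from h import *
im=cv2.imread("pics/w11.png");c,f=cam("wrist")
hsv=cv2.cvtColor(im,cv2.COLOR_BGR2HSV);w=((hsv[...,1]<60)&(hsv[...,2]>120)).astype(np.uint8)
n,l=cv2.connectedComponents(w);x,e,a=fitbox(l==l[235,323],c,f);print(x,np.degrees(x[2])%180,e,a)
im=cv2.imread("pics/t11.png");c,f=cam("top")
hsv=cv2.cvtColor(im,cv2.COLOR_BGR2HSV);w=((hsv[...,1]<40)&(hsv[...,2]>195)).astype(np.uint8)
w[:,:100]=0;w[:,245:]=0;w[:210]=0;w[300:]=0
w=cv2.morphologyEx(w,cv2.MORPH_OPEN,np.ones((3,3)))
n,l,st,_=cv2.connectedComponentsWithStats(w)
for i in range(1,n):
    if st[i,4]>300: x,e,a=fitbox(l==i,c,f,z0=.011);print('placed',x[:2],np.degrees(x[2])%180,e,a)
E
```

```text
t 24.45 pos [ 0.5945 -0.285   0.1193] yaw -30.54 gap 0.9948461170262914 q [ 0.31  0.64  0.1   1.84 -0.1   0.66 -1.63]
F [ 0.64  0.82 -1.38] M [ 0.074 -0.004  0.017] tool M [ 0.066 -0.035 -0.017]
linear mm [  1.8   3.1 110.8] angular [-0.03  0.    0.06]
[ 0.59367982 -0.28533187  2.6117975 ] 149.64497390041507 1068.265625 12957
placed [0.51319843 0.17719965] 179.8805288677611 272.03125 1194
placed [0.5076089  0.38107723] 0.5495175185335395 425.0625 1183
```

View pics/w11.png

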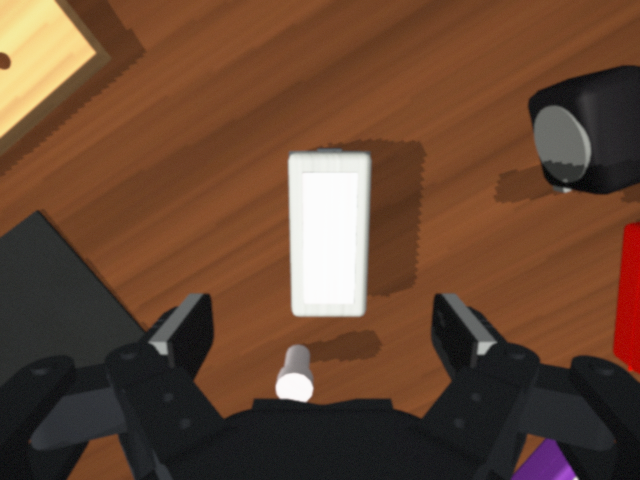

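View pics/t11.png

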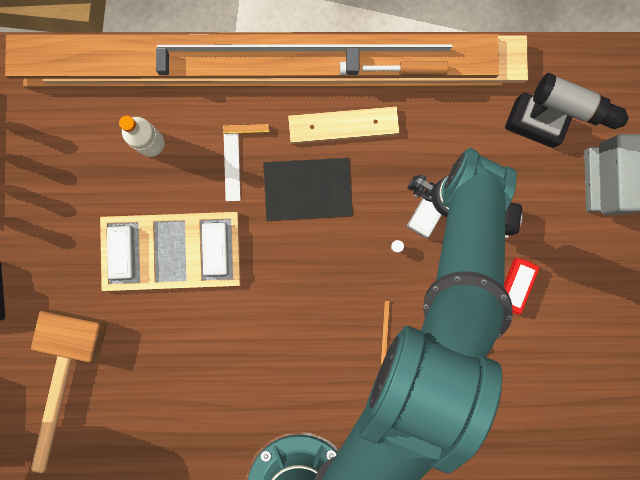

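arm_command(
  deltas=[
    {"linear":[0.5,3,40],"angular":[0,0,0],"jaw":1},
    {"linear":[0.5,3,80],"angular":[0,0,0],"jaw":1},
    {"linear":[0.5,3,102],"angular":[0,0,0],"jaw":1},
    {"linear":[0.5,3,111],"angular":[0,0,0],"jaw":1},
    {"linear":[0.5,3,111],"angular":[0,0,0],"jaw":1},
    {"linear":[0.5,3,111],"angular":[0,0,0],"jaw":1},
  ],
)

```text
time: 25.15
ee_pos: [0.5949, -0.2886, 0.0098]
tcp_rot: [[0.862, -0.507, 0.003], [-0.507, -0.862, -0.001], [0.003, -0.0, -1.0]]
contact_force: [1.3, -0.3, 0.1]
finger_gap: 1.0
```

```bash
python3 plan.py 0.5945 -0.2875 0.0085 -30.6
```

```text
t 25.15 pos [ 0.5949 -0.2886  0.0098] yaw -30.48 gap 1.0000686787640762 q [ 0.33  0.8   0.08  1.87 -0.12  0.47 -1.61]
F [ 1.27 -0.28  0.14] M [-0.041 -0.002  0.022] tool M [-0.034  0.023 -0.022]
linear mm [-0.9 -0.8  1.3] angular [-0.01 -0.18  0.12]
```

arm_command(
  deltas=[
    {"linear":[-0.5,-0.5,1],"angular":[0,0,0],"jaw":0.7},
    {"linear":[-0.5,-0.5,1],"angular":[0,0,0],"jaw":0.3},
    {"linear":[-0.5,-0.5,1],"angular":[0,0,0],"jaw":0.2},
    {"linear":[-0.5,-0.5,1],"angular":[0,0,0],"jaw":0.2},
    {"linear":[-0.5,-0.5,1],"angular":[0,0,0],"jaw":0.2},
  ],
  grip_force=100,
)

```text
time: 25.65
ee_pos: [0.5947, -0.2894, 0.0095]
tcp_rot: [[0.861, -0.509, 0.004], [-0.509, -0.861, -0.002], [0.004, 0.0, -1.0]]
contact_force: [-0.5, -0.1, 7.4]
finger_gap: 0.588
```

```bash
python3 plan.py 0.57 -0.16 0.2 -30.6
```

```text
t 25.65 pos [ 0.5947 -0.2894  0.0095] yaw -30.58 gap 0.5879345447689948 q [ 0.33  0.8   0.08  1.87 -0.12  0.47 -1.61]
F [-0.51 -0.1   7.35] M [ 0.025  0.225 -0.011] tool M [-0.094 -0.207  0.011]
linear mm [ -86.3  -98.8 -190.9] angular [ 0.01 -0.24  0.02]
```

```bash
python3 plan.py 0.640 -0.028 0.21 -30.6
```

```text
t 25.65 pos [ 0.5947 -0.2894  0.0095] yaw -30.58 gap 0.5879345447689948 q [ 0.33  0.8   0.08  1.87 -0.12  0.47 -1.61]
F [-0.51 -0.1   7.35] M [ 0.025  0.225 -0.011] tool M [-0.094 -0.207  0.011]
linear mm [ -93.1 -248.  -200.9] angular [ 0.01 -0.24  0.02]
```

arm_command(
  deltas=[
    {"linear":[0,0,-45],"angular":[0,0,0],"jaw":0.2},
    {"linear":[0,0,-90],"angular":[0,0,0],"jaw":0.2},
    {"linear":[-10,-27,-130],"angular":[0,0,0],"jaw":0.2},
    {"linear":[-22,-60,-165],"angular":[0,0,0],"jaw":0.2},
    {"linear":[-37,-100,-190],"angular":[0,0,0],"jaw":0.2},
    {"linear":[-54,-145,-200],"angular":[0,0,0],"jaw":0.2},
    {"linear":[-71,-190,-200],"angular":[0,0,0],"jaw":0.2},
    {"linear":[-93,-230,-200],"angular":[0,0,0],"jaw":0.2},
  ],
)

```text
time: 26.45
ee_pos: [0.6307, -0.0407, 0.208]
tcp_rot: [[0.861, -0.508, 0.003], [-0.508, -0.861, -0.001], [0.003, -0.001, -1.0]]
contact_force: [0.3, -0.0, -3.5]
finger_gap: 0.59
```

arm_command(
  deltas=[
    {"linear":[0,-18,0],"angular":[0,0,0],"jaw":0.2},
    {"linear":[0,-18,0],"angular":[0,0,0],"jaw":0.2},
    {"linear":[0,-18,0],"angular":[0,0,0],"jaw":0.2},
    {"linear":[0,-18,0],"angular":[0,0,0],"jaw":0.2},
  ],
)

```text
time: 26.85
ee_pos: [0.6385, -0.0304, 0.2071]
tcp_rot: [[0.859, -0.511, -0.0], [-0.511, -0.859, -0.003], [0.001, 0.003, -1.0]]
contact_force: [0.3, -0.6, -3.3]
finger_gap: 0.591
```

```bash
python3 mom.py
```

```text
27.4 tool M mean [-0.0058  0.0218  0.0026] sd [0.029 0.031 0.033] F [-0.19 -0.21 -3.45] gap 0.588 pos [ 0.6392 -0.029   0.2074] q [-0.12  0.51  0.13  1.83 -0.09  0.8  -2.05]
```

arm_command(
  deltas=[
    {"linear":[45,0,0],"angular":[0,0,0],"jaw":0.2},
    {"linear":[0,0,0],"angular":[0,0,0],"jaw":0.2},
    {"linear":[-45,0,0],"angular":[0,0,0],"jaw":0.2},
    {"linear":[0,0,0],"angular":[0,0,0],"jaw":0.2},
    {"linear":[45,0,0],"angular":[0,0,0],"jaw":0.2},
    {"linear":[45,0,0],"angular":[0,0,0],"jaw":0.2},
    {"linear":[45,0,0],"angular":[0,0,0],"jaw":0.2},
    {"linear":[45,0,0],"angular":[0,0,0],"jaw":0.2},
  ],
)

```text
time: 28.25
ee_pos: [0.6776, -0.0498, 0.2073]
tcp_rot: [[0.861, -0.508, -0.0], [-0.508, -0.861, -0.0], [-0.0, 0.001, -1.0]]
contact_force: [0.3, -0.5, -3.7]
finger_gap: 0.586
```

```bash
python3 mom.py
```

```text
28.8 tool M mean [ 0.0138 -0.0371 -0.0106] sd [0.036 0.035 0.031] F [ 0.06  0.38 -3.66] gap 0.582 pos [ 0.6778 -0.0499  0.2075] q [-0.08  0.56  0.13  1.74 -0.09  0.84 -2.01]
```

arm_command(
  deltas=[
    {"linear":[-45,0,0],"angular":[0,0,0],"jaw":0.2},
    {"linear":[0,0,0],"angular":[0,0,0],"jaw":0.2},
    {"linear":[-45,0,0],"angular":[0,0,0],"jaw":0.2},
    {"linear":[-90,0,0],"angular":[0,0,0],"jaw":0.2},
    {"linear":[-90,0,0],"angular":[0,0,0],"jaw":0.2},
    {"linear":[-90,0,0],"angular":[0,0,0],"jaw":0.2},
    {"linear":[-90,0,0],"angular":[0,0,0],"jaw":0.2},
  ],
)

```text
time: 29.55
ee_pos: [0.6021, -0.0052, 0.2081]
tcp_rot: [[0.861, -0.509, 0.004], [-0.509, -0.861, -0.002], [0.004, -0.001, -1.0]]
contact_force: [0.1, 0.2, -3.4]
finger_gap: 0.584
```

```bash
python3 mom.py
```

```text
30.1 tool M mean [-0.0036  0.0424  0.0024] sd [0.036 0.038 0.025] F [ 0.01 -0.03 -3.4 ] gap 0.584 pos [ 0.6015 -0.0052  0.2077] q [-0.17  0.47  0.13  1.92 -0.09  0.76 -2.09]
```

The moment flips from -0.037 to +0.042 N m, so this is the rattling case. One more shake so the bits go to both ends in either order, ending above the mat's middle.

arm_command(
  deltas=[
    {"linear":[45,0,0],"angular":[0,0,0],"jaw":0.2},
    {"linear":[0,0,0],"angular":[0,0,0],"jaw":0.2},
    {"linear":[-45,0,0],"angular":[0,0,0],"jaw":0.2},
    {"linear":[0,0,0],"angular":[0,0,0],"jaw":0.2},
    {"linear":[45,0,0],"angular":[0,0,0],"jaw":0.2},
    {"linear":[45,0,0],"angular":[0,0,0],"jaw":0.2},
    {"linear":[45,0,0],"angular":[0,0,0],"jaw":0.2},
    {"linear":[45,0,0],"angular":[0,0,0],"jaw":0.2},
  ],
)

```text
time: 30.95
ee_pos: [0.6389, -0.0273, 0.2072]
tcp_rot: [[0.861, -0.509, -0.0], [-0.509, -0.861, -0.001], [0.0, 0.001, -1.0]]
contact_force: [0.3, -0.4, -3.3]
finger_gap: 0.591
```

```bash
python3 mom.py; python3 plan.py .64 -.028 .21 -30.6; python3 look.py w12;python3 look.py t12 top;python3 look.py s12 side
```

```text
31.5 tool M mean [-0.0054 -0.0361 -0.004 ] sd [0.034 0.026 0.029] F [-0.   -0.2  -3.34] gap 0.585 pos [ 0.639  -0.0272  0.2074] q [-0.12  0.51  0.14  1.83 -0.09  0.8  -2.04]
t 31.55 pos [ 0.6394 -0.0276  0.2075] yaw -30.56 gap 0.5831720093165659 q [-0.12  0.51  0.14  1.83 -0.09  0.8  -2.04]
F [ 0.05  0.06 -3.03] M [ 0.025 -0.005  0.028] tool M [ 0.024 -0.008 -0.028]
linear mm [ 0.7  0.1 -2.5] angular [ 0.03 -0.09  0.04]
```

View pics/s12.png

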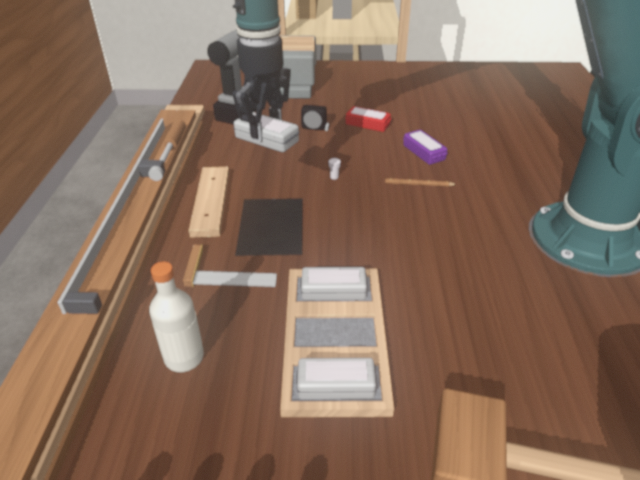

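View pics/t12.png

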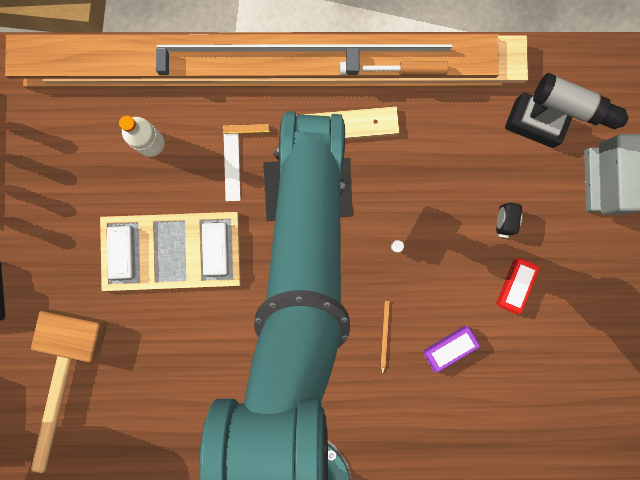

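View pics/w12.png

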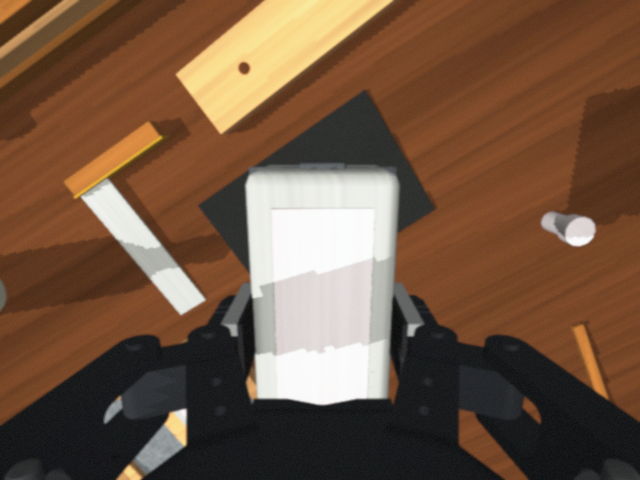

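Run:
```python
import cv2
im=cv2.imread("pics/s12.png")[255:425,260:410]
cv2.imwrite("pics/s12c.png",cv2.resize(im,None,fx=3.5,fy=3.5,interpolation=cv2.INTER_CUBIC))
from h import *
c,f=cam("side")
# predicted edges if flat on floor
for y,x in((.176,.5125),(.3775,.507)):
    print(proj(boxpts(x,y,np.radians(1.7),z0=.011),c,f).round(1).tolist())
```

```text
[[364.0, 280.1], [364.8, 266.1], [365.8, 300.6], [366.8, 286.5], [300.0, 280.4], [299.4, 266.4], [299.1, 300.9], [298.5, 286.8]]
[[371.8, 370.7], [373.1, 356.4], [374.5, 399.9], [375.8, 385.7], [295.9, 371.0], [295.1, 356.7], [294.6, 400.2], [293.8, 386.0]]
```

View pics/s12c.png

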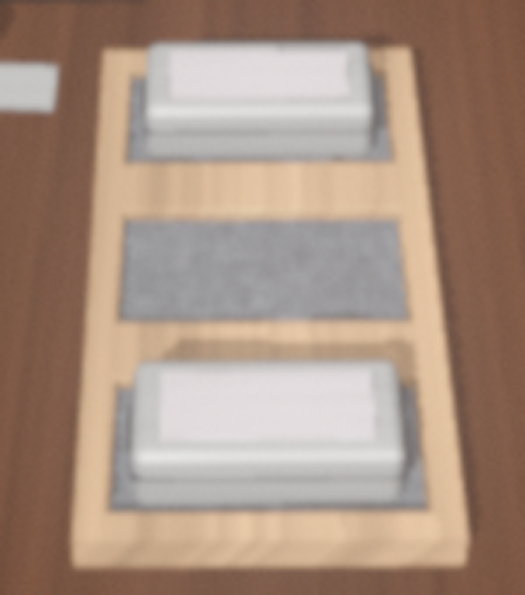

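Both sound cases lie flat, with recess floor visible around them. The held case is still, about 20 cm above the mat.

```bash
python3 -c "
from rig import *
print(finish_job())"
```

```text
the job is handed in; nothing more can be done
None
```

I found the rattling case and handed the job in at about 32 s. I was still gripping that case, with the tool point measured at (0.639, -0.027, 0.207), about 20 cm above the middle of the mat. The hand-in reported no verdict.

- **Rattling case:** The case that started at about (0.59, -0.29) showed a wrist moment of -0.037, +0.042 and -0.036 N m after strokes in alternating directions. That is the ±0.04 expected of loose bits, and it ended with the bits at one end.
- **Sound cases:** The other two stayed within about 0.015 N m at both ends once settled. One earlier reading of 0.027 was taken while the arm was still vibrating, and the repeat gave -0.001.
- **Placing:** The sound cases are in the -y and +y recesses. The side and top views show both lying flat inside, with the recess floor visible around them.
- **Disagreement:** The rough top-view fit put the +y case about 4 mm off centre, while the wrist view showed it inside the recess. A case fully inside cannot be more than 8 mm off in any direction.
- **Joint limit:** On the first grasp, joint 6 read 0.08, right at its lower limit. I raised the tool 3 mm before gripping.
- **Bystanders:** In the last side and top pictures, none of them looks moved. I judged this by eye and did not re-measure their positions.

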